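# Pack the stone discs for the road

## Robot

A 7-joint arm with a two-finger parallel gripper is mounted at the origin on the work surface. World frame = base frame: x ahead of the robot, y to its left, z up, the work surface at z = 0. Lengths are in m, angles in rad, forces in N, time in s.
With the tool pointing down it reaches from about 0.4 to 0.875 m from the base axis. Payload 19.3 kg.
Tool frame: the origin (TCP) lies midway between the tips of the shut fingers; the grasp point (between the pads) lies 19 mm behind it; x points along the fingers, y is the direction in which the jaws open and shut, and the axes are right-handed (so a half turn about x gives the same grasp; the last joint's range is limited). The gripper opens to 85 mm and grips with 20 to 120 N. Pads are 22 mm wide; open, the fingers measure 114 mm over their backs; the gripper's body (76 mm by 85 mm) begins 54 mm behind the grasp point. The pads swing forward as they close: fully open they stand 13 mm farther back than shut.
Start: joints at [-1.288, 0.521, -0.036, 1.599, 0.021, 1.021, -0.113], TCP at [0.216, 0.586, 0.231] pointing down, gripper open.
Joint ranges: [-2.91, 2.91], [-0.3, 2.13], [-1.5, 1.42], [0.17, 2.43], [-1.26, 4.41], [0.16, 1.93], [-2.52, 2.52]. Speed limits (rad/s): [1.89, 1.89, 2.39, 2.39, 3.01, 3.01, 3.01].

## Interface

Orientations are given as [roll, pitch, yaw] about the fixed x, y, z axes, in that order (R = Rz(yaw) Ry(pitch) Rx(roll)).
In Python, from workcell import telemetry, vision, workorder gives the robot as it stands. The module is installed in compiled form; this text tells all that it offers.
- The arm moves only by the tool play_rows, never from a script. Its argument "deltas" is a list of rows, each a list of 7 numbers: the shift along the world's x, y, z in mm, then the turn, a rotation vector about the world's x, y, z in degrees, then the finger opening in mm, from 0 to 85.4. In form: [[x, y, z, wx, wy, wz, jaw], ...]. A call has 1 to 8 rows; each row shifts and turns the commanded pose from where the row before left it; what a row does not reach is not made up. A row lasts 1/8 s, in which the tool goes at most 62.5 mm and 10.7 degrees, less where a joint would pass 70% of its speed; a pose out of reach is approached as far as the arm can. A call with a gripper value outside its range is refused whole. The fingers move at their own pace and stop on an object; "grip_force" is the grip in N (left out, the last holds). Time passes only in rows, so rows that do not move let the fingers close. It gives the time, the measured TCP pose, the force and the opening at its end, in the units of the state.
- telemetry.observe(): the state, without advancing time (a new reading comes with each control period).
- vision.grab_frame(name): name is "scene" or "top"; returns the picture (420x560x3 uint8, red, green, blue); there is no depth.
- vision.camera_info(name): a dict with "mtx" (3x3 intrinsics, pixels), "k1" (the pictures are not rectified: a ray, as slopes to the right and down, at radius r is drawn at 1 + k1 r^2 times it, then the intrinsics apply), "rvec" (rotation vector, rad) and "tvec" (3), from world to camera coordinates, as OpenCV has them. Camera axes: x right, y down, z forward; pixel columns grow to the right and rows downward; lengths in m; the calibration is good to about 2 mm. A picture is of the moment at which its call begins. camera_info takes no time and is no camera call.
- workorder.job_done(): hands the job in, once; it reports no verdict.
The state is a dict: "clock": time; "qpos": joint angles; "qd": joint speeds; "joint_efforts": joint torques, N m; "position": TCP position; "tool_rot": TCP orientation; "force": force on the tool from outside, world axes, zero at the start; "moment": the same for the moment, N m; "grip_width": finger opening in m.
Only numpy, scipy, OpenCV 4.12 (cv2) and the standard library are available. Lean on these libraries where they do the work, as an engineer would, in place of code of your own. Each camera call takes 0.05 s, during which the arm holds its last target. There are 200 camera calls.

## Task

The trailer is about to be towed: lift the travel cradle's sprung keeper bar until it stays open by itself, thread one rod through all the green discs and the other rod through all the black ones, lift each set off its rack as one stack on its rod, and lay both loaded rods in the cradle's forks, handles at the end-board side, one rod to a lane. Then swing the keeper bar shut over the shafts into its detent. Move the discs only on the rods, and leave the loupe, the malachite slab and the apache tears on their riser where they are.

Things in the scene. Friction and masses are not known exactly. Their poses are not given: they have to be found in the camera images.
- rod1: threading rod, 200 mm long, 40 g: round aluminium shaft 8 mm thick, 145 mm long, rounded tip; square orange resin handle 20 x 20 x 55 mm to grip, on the same axis. Origin on the axis where shaft meets handle, 10 mm above the shelf at the start; x points along the shaft to the tip, the handle spans x = -55 to 0 mm. Balances 5 mm behind the origin.
- rod2: second threading rod, like rod1, 200 mm long, 40 g: round aluminium shaft 8 mm thick, 145 mm long, rounded tip; square orange resin handle 20 x 20 x 55 mm to grip, on the same axis. Origin on the axis where shaft meets handle, 10 mm above the shelf at the start; x points along the shaft to the tip, the handle spans x = -55 to 0 mm. Balances 5 mm behind the origin.
- rod1_tip (a point): tip of rod1's shaft, 145 mm from its origin
- rod2_tip (a point): tip of rod2's shaft, 145 mm from its origin
- rack_a: fixed light wooden rack, 80 mm along its x axis, 70 mm wide; origin under its centre, on the shelf. Four slots (x = -27, -9, 9, 27 mm), each empty or holding a green disc on edge, about 1.5 mm free either side; holes in line along x, their centres 55 mm above the shelf. Slot walls end 43 mm above the shelf; both ends are open to a rod.
- rack_b: fixed brown wooden rack, 80 mm along its x axis, 70 mm wide; origin under its centre, on the shelf. Four slots (x = -27, -9, 9, 27 mm), each empty or holding a black disc on edge, about 1.5 mm free either side; holes in line along x, their centres 55 mm above the shelf. Slot walls end 43 mm above the shelf; both ends are open to a rod.
- green1: green malachite stone disc, 60 mm across, 8 mm thick, with a 22 mm hole, about 45 g; stands on edge in a rack slot. Origin at its centre; its x axis is the axis of the hole. May be absent.
- green2: green malachite stone disc, 60 mm across, 8 mm thick, with a 22 mm hole, about 45 g; stands on edge in a rack slot. Origin at its centre; its x axis is the axis of the hole. May be absent.
- green3: green malachite stone disc, 60 mm across, 8 mm thick, with a 22 mm hole, about 45 g; stands on edge in a rack slot. Origin at its centre; its x axis is the axis of the hole. May be absent.
- green4: green malachite stone disc, 60 mm across, 8 mm thick, with a 22 mm hole, about 45 g; stands on edge in a rack slot. Origin at its centre; its x axis is the axis of the hole. May be absent.
- black1: black obsidian stone disc, 60 mm across, 8 mm thick, with a 22 mm hole, about 45 g; stands on edge in a rack slot. Origin at its centre; its x axis is the axis of the hole. May be absent.
- black2: black obsidian stone disc, 60 mm across, 8 mm thick, with a 22 mm hole, about 45 g; stands on edge in a rack slot. Origin at its centre; its x axis is the axis of the hole. May be absent.
- black3: black obsidian stone disc, 60 mm across, 8 mm thick, with a 22 mm hole, about 45 g; stands on edge in a rack slot. Origin at its centre; its x axis is the axis of the hole. May be absent.
- black4: black obsidian stone disc, 60 mm across, 8 mm thick, with a 22 mm hole, about 45 g; stands on edge in a rack slot. Origin at its centre; its x axis is the axis of the hole. May be absent.
- cradle: fixed travel cradle; origin on the shelf, x along the rods from handle end to tip end, z up. Wooden base 10 mm thick, x = -115 to 95 mm, 190 mm wide. Two lanes, y = +40 and -40 mm, each with brass V forks at x = -34 and 67 mm, 30 mm wide at the mouth, tips 83 mm high; a shaft in them has its axis at 70 mm. End board behind the handles, 83 mm high, inner face at x = -107 mm.
- lane1 (a point): place for a rod's origin in the lane at cradle y = +40 mm: cradle x = -45 mm, 70 mm above the shelf. The rod lies along cradle x, tip at x = +100 mm, handle towards the end board; about 8 mm of play lengthways. The other lane is the same at cradle y = -40 mm
- keeper (a joint): angle of the keeper bar: 0 = shut in its detent (level across both lanes at cradle x = 79 mm, just above the shafts), 1.75 = fully open, at its stop. Bar 170 mm long, 8 mm thick; its free end, at the -y side when shut, swings up and over towards +y. An over-centre spring pulls it shut below about 1 rad and holds it open above; 1 to 2 N at the grip.
- keeper_hinge (a point): point on the keeper bar's hinge axis, which runs along cradle x: cradle x = 79, y = +80 mm, 80 mm above the shelf
- keeper_grip (a point): middle of the free part of the red round cross handle on the keeper bar's free end, 12 mm thick; it stands out from the bar along cradle x, away from the forks, and is free for 19 mm either side of this point; 170 mm from the hinge axis. Pinched from above across cradle y it turns in the grip as the bar swings.
- slab: malachite slab, 85 x 125 x 14 mm, bystander; origin under its centre
- loupe: chrome loupe, 72 mm long, 18 mm high, bystander; origin on its underside
- tear1: polished black apache tear, 32 mm across, 25 mm high, on a clear acrylic riser 60 x 150 x 40 mm, bystander; origin under it
- tear2: polished black apache tear, 32 mm across, 25 mm high, on a clear acrylic riser 60 x 150 x 40 mm, bystander; origin under it
- tear3: polished black apache tear, 32 mm across, 25 mm high, on a clear acrylic riser 60 x 150 x 40 mm, bystander; origin under it
Mind the look-alikes: they are no part of the job. Leave any red look-alike of the black1 alone. Leave any pink look-alike of the rod1 alone.

How it is judged:
On the way, in this order (a step that is already met when the one before it is completed fails the run):
1. the keeper bar is lifted past its hold-open point and stands open (value of joint keeper above 1.5 rad), for 0.2 s.
2. all the discs of one rack hang together on one rod, lifted clear of the rack ((((x of green1 in the frame of rod1 between 0.006 and 0.12 m and y of green1 in the frame of rod1 between -0.014 and 0.014 m and z of green1 in the frame of rod1 between -0.014 and 0.014 m) and (x of green2 in the frame of rod1 between 0.006 and 0.12 m and y of green2 in the frame of rod1 between -0.014 and 0.014 m and z of green2 in the frame of rod1 between -0.014 and 0.014 m) and (x of green3 in the frame of rod1 between 0.006 and 0.12 m and y of green3 in the frame of rod1 between -0.014 and 0.014 m and z of green3 in the frame of rod1 between -0.014 and 0.014 m) and (x of green4 in the frame of rod1 between 0.006 and 0.12 m and y of green4 in the frame of rod1 between -0.014 and 0.014 m and z of green4 in the frame of rod1 between -0.014 and 0.014 m) and height (world z) of each of green1, green2, green3, green4 above 0.088 m) or ((x of green1 in the frame of rod2 between 0.006 and 0.12 m and y of green1 in the frame of rod2 between -0.014 and 0.014 m and z of green1 in the frame of rod2 between -0.014 and 0.014 m) and (x of green2 in the frame of rod2 between 0.006 and 0.12 m and y of green2 in the frame of rod2 between -0.014 and 0.014 m and z of green2 in the frame of rod2 between -0.014 and 0.014 m) and (x of green3 in the frame of rod2 between 0.006 and 0.12 m and y of green3 in the frame of rod2 between -0.014 and 0.014 m and z of green3 in the frame of rod2 between -0.014 and 0.014 m) and (x of green4 in the frame of rod2 between 0.006 and 0.12 m and y of green4 in the frame of rod2 between -0.014 and 0.014 m and z of green4 in the frame of rod2 between -0.014 and 0.014 m) and height (world z) of each of green1, green2, green3, green4 above 0.088 m) or ((x of black1 in the frame of rod1 between 0.006 and 0.12 m and y of black1 in the frame of rod1 between -0.014 and 0.014 m and z of black1 in the frame of rod1 between -0.014 and 0.014 m) and (x of black2 in the frame of rod1 between 0.006 and 0.12 m and y of black2 in the frame of rod1 between -0.014 and 0.014 m and z of black2 in the frame of rod1 between -0.014 and 0.014 m) and (x of black3 in the frame of rod1 between 0.006 and 0.12 m and y of black3 in the frame of rod1 between -0.014 and 0.014 m and z of black3 in the frame of rod1 between -0.014 and 0.014 m) and (x of black4 in the frame of rod1 between 0.006 and 0.12 m and y of black4 in the frame of rod1 between -0.014 and 0.014 m and z of black4 in the frame of rod1 between -0.014 and 0.014 m) and height (world z) of each of black1, black2, black3, black4 above 0.088 m) or ((x of black1 in the frame of rod2 between 0.006 and 0.12 m and y of black1 in the frame of rod2 between -0.014 and 0.014 m and z of black1 in the frame of rod2 between -0.014 and 0.014 m) and (x of black2 in the frame of rod2 between 0.006 and 0.12 m and y of black2 in the frame of rod2 between -0.014 and 0.014 m and z of black2 in the frame of rod2 between -0.014 and 0.014 m) and (x of black3 in the frame of rod2 between 0.006 and 0.12 m and y of black3 in the frame of rod2 between -0.014 and 0.014 m and z of black3 in the frame of rod2 between -0.014 and 0.014 m) and (x of black4 in the frame of rod2 between 0.006 and 0.12 m and y of black4 in the frame of rod2 between -0.014 and 0.014 m and z of black4 in the frame of rod2 between -0.014 and 0.014 m) and height (world z) of each of black1, black2, black3, black4 above 0.088 m))), for 0.2 s.
3. both rods, one with all the green and one with all the black discs, lie in the forks of the cradle, the keeper bar still open ((((x of green1 in the frame of rod1 between 0.006 and 0.12 m and y of green1 in the frame of rod1 between -0.014 and 0.014 m and z of green1 in the frame of rod1 between -0.014 and 0.014 m) and (x of green2 in the frame of rod1 between 0.006 and 0.12 m and y of green2 in the frame of rod1 between -0.014 and 0.014 m and z of green2 in the frame of rod1 between -0.014 and 0.014 m) and (x of green3 in the frame of rod1 between 0.006 and 0.12 m and y of green3 in the frame of rod1 between -0.014 and 0.014 m and z of green3 in the frame of rod1 between -0.014 and 0.014 m) and (x of green4 in the frame of rod1 between 0.006 and 0.12 m and y of green4 in the frame of rod1 between -0.014 and 0.014 m and z of green4 in the frame of rod1 between -0.014 and 0.014 m) and (x of black1 in the frame of rod2 between 0.006 and 0.12 m and y of black1 in the frame of rod2 between -0.014 and 0.014 m and z of black1 in the frame of rod2 between -0.014 and 0.014 m) and (x of black2 in the frame of rod2 between 0.006 and 0.12 m and y of black2 in the frame of rod2 between -0.014 and 0.014 m and z of black2 in the frame of rod2 between -0.014 and 0.014 m) and (x of black3 in the frame of rod2 between 0.006 and 0.12 m and y of black3 in the frame of rod2 between -0.014 and 0.014 m and z of black3 in the frame of rod2 between -0.014 and 0.014 m) and (x of black4 in the frame of rod2 between 0.006 and 0.12 m and y of black4 in the frame of rod2 between -0.014 and 0.014 m and z of black4 in the frame of rod2 between -0.014 and 0.014 m)) or ((x of green1 in the frame of rod2 between 0.006 and 0.12 m and y of green1 in the frame of rod2 between -0.014 and 0.014 m and z of green1 in the frame of rod2 between -0.014 and 0.014 m) and (x of green2 in the frame of rod2 between 0.006 and 0.12 m and y of green2 in the frame of rod2 between -0.014 and 0.014 m and z of green2 in the frame of rod2 between -0.014 and 0.014 m) and (x of green3 in the frame of rod2 between 0.006 and 0.12 m and y of green3 in the frame of rod2 between -0.014 and 0.014 m and z of green3 in the frame of rod2 between -0.014 and 0.014 m) and (x of green4 in the frame of rod2 between 0.006 and 0.12 m and y of green4 in the frame of rod2 between -0.014 and 0.014 m and z of green4 in the frame of rod2 between -0.014 and 0.014 m) and (x of black1 in the frame of rod1 between 0.006 and 0.12 m and y of black1 in the frame of rod1 between -0.014 and 0.014 m and z of black1 in the frame of rod1 between -0.014 and 0.014 m) and (x of black2 in the frame of rod1 between 0.006 and 0.12 m and y of black2 in the frame of rod1 between -0.014 and 0.014 m and z of black2 in the frame of rod1 between -0.014 and 0.014 m) and (x of black3 in the frame of rod1 between 0.006 and 0.12 m and y of black3 in the frame of rod1 between -0.014 and 0.014 m and z of black3 in the frame of rod1 between -0.014 and 0.014 m) and (x of black4 in the frame of rod1 between 0.006 and 0.12 m and y of black4 in the frame of rod1 between -0.014 and 0.014 m and z of black4 in the frame of rod1 between -0.014 and 0.014 m))) and x of rod1 in the frame of cradle between -0.055 and -0.035 m and x of rod1_tip in the frame of cradle between 0.09 and 0.11 m and z of rod1 in the frame of cradle between 0.063 and 0.077 m and z of rod1_tip in the frame of cradle between 0.063 and 0.077 m and ((y of rod1 in the frame of cradle between 0.031 and 0.049 m and y of rod1_tip in the frame of cradle between 0.031 and 0.049 m) or (y of rod1 in the frame of cradle between -0.049 and -0.031 m and y of rod1_tip in the frame of cradle between -0.049 and -0.031 m)) and x of rod2 in the frame of cradle between -0.055 and -0.035 m and x of rod2_tip in the frame of cradle between 0.09 and 0.11 m and z of rod2 in the frame of cradle between 0.063 and 0.077 m and z of rod2_tip in the frame of cradle between 0.063 and 0.077 m and ((y of rod2 in the frame of cradle between 0.031 and 0.049 m and y of rod2_tip in the frame of cradle between 0.031 and 0.049 m) or (y of rod2 in the frame of cradle between -0.049 and -0.031 m and y of rod2_tip in the frame of cradle between -0.049 and -0.031 m)) and value of joint keeper above 1.5 rad), for 0.2 s.
At the end, for the whole second after the job is handed in: Green discs all threaded on one rod, black on the other, on the shaft between the forks; each rod in its own lane, both ends within 9 mm sideways, 7 mm in height, 10 mm lengthways of its place, handle to the end board; keeper below 0.06 rad; all at rest ((((x of green1 in the frame of rod1 between 0.006 and 0.12 m and y of green1 in the frame of rod1 between -0.014 and 0.014 m and z of green1 in the frame of rod1 between -0.014 and 0.014 m) and (x of green2 in the frame of rod1 between 0.006 and 0.12 m and y of green2 in the frame of rod1 between -0.014 and 0.014 m and z of green2 in the frame of rod1 between -0.014 and 0.014 m) and (x of green3 in the frame of rod1 between 0.006 and 0.12 m and y of green3 in the frame of rod1 between -0.014 and 0.014 m and z of green3 in the frame of rod1 between -0.014 and 0.014 m) and (x of green4 in the frame of rod1 between 0.006 and 0.12 m and y of green4 in the frame of rod1 between -0.014 and 0.014 m and z of green4 in the frame of rod1 between -0.014 and 0.014 m) and (x of black1 in the frame of rod2 between 0.006 and 0.12 m and y of black1 in the frame of rod2 between -0.014 and 0.014 m and z of black1 in the frame of rod2 between -0.014 and 0.014 m) and (x of black2 in the frame of rod2 between 0.006 and 0.12 m and y of black2 in the frame of rod2 between -0.014 and 0.014 m and z of black2 in the frame of rod2 between -0.014 and 0.014 m) and (x of black3 in the frame of rod2 between 0.006 and 0.12 m and y of black3 in the frame of rod2 between -0.014 and 0.014 m and z of black3 in the frame of rod2 between -0.014 and 0.014 m) and (x of black4 in the frame of rod2 between 0.006 and 0.12 m and y of black4 in the frame of rod2 between -0.014 and 0.014 m and z of black4 in the frame of rod2 between -0.014 and 0.014 m)) or ((x of green1 in the frame of rod2 between 0.006 and 0.12 m and y of green1 in the frame of rod2 between -0.014 and 0.014 m and z of green1 in the frame of rod2 between -0.014 and 0.014 m) and (x of green2 in the frame of rod2 between 0.006 and 0.12 m and y of green2 in the frame of rod2 between -0.014 and 0.014 m and z of green2 in the frame of rod2 between -0.014 and 0.014 m) and (x of green3 in the frame of rod2 between 0.006 and 0.12 m and y of green3 in the frame of rod2 between -0.014 and 0.014 m and z of green3 in the frame of rod2 between -0.014 and 0.014 m) and (x of green4 in the frame of rod2 between 0.006 and 0.12 m and y of green4 in the frame of rod2 between -0.014 and 0.014 m and z of green4 in the frame of rod2 between -0.014 and 0.014 m) and (x of black1 in the frame of rod1 between 0.006 and 0.12 m and y of black1 in the frame of rod1 between -0.014 and 0.014 m and z of black1 in the frame of rod1 between -0.014 and 0.014 m) and (x of black2 in the frame of rod1 between 0.006 and 0.12 m and y of black2 in the frame of rod1 between -0.014 and 0.014 m and z of black2 in the frame of rod1 between -0.014 and 0.014 m) and (x of black3 in the frame of rod1 between 0.006 and 0.12 m and y of black3 in the frame of rod1 between -0.014 and 0.014 m and z of black3 in the frame of rod1 between -0.014 and 0.014 m) and (x of black4 in the frame of rod1 between 0.006 and 0.12 m and y of black4 in the frame of rod1 between -0.014 and 0.014 m and z of black4 in the frame of rod1 between -0.014 and 0.014 m))) and x of rod1 in the frame of cradle between -0.055 and -0.035 m and x of rod1_tip in the frame of cradle between 0.09 and 0.11 m and z of rod1 in the frame of cradle between 0.063 and 0.077 m and z of rod1_tip in the frame of cradle between 0.063 and 0.077 m and ((y of rod1 in the frame of cradle between 0.031 and 0.049 m and y of rod1_tip in the frame of cradle between 0.031 and 0.049 m) or (y of rod1 in the frame of cradle between -0.049 and -0.031 m and y of rod1_tip in the frame of cradle between -0.049 and -0.031 m)) and x of rod2 in the frame of cradle between -0.055 and -0.035 m and x of rod2_tip in the frame of cradle between 0.09 and 0.11 m and z of rod2 in the frame of cradle between 0.063 and 0.077 m and z of rod2_tip in the frame of cradle between 0.063 and 0.077 m and ((y of rod2 in the frame of cradle between 0.031 and 0.049 m and y of rod2_tip in the frame of cradle between 0.031 and 0.049 m) or (y of rod2 in the frame of cradle between -0.049 and -0.031 m and y of rod2_tip in the frame of cradle between -0.049 and -0.031 m)) and value of joint keeper below 0.06 rad and linear speed of each of rod1, rod2, green1, green2, green3, green4, black1, black2, black3, black4 below 0.03 m/s); the robot touches nothing.
It fails at once if the malachite slab or the loupe is shifted by more than 20 mm (distance of any of slab, loupe from where it was at the start of the episode above 0.02 m).
It fails at once if an apache tear is shifted by more than 20 mm (distance of any of tear1, tear2, tear3 from where it was at the start of the episode above 0.02 m).
It fails at once if a disc is lifted out of its rack without a rod through its hole ((height (world z) of green1 above 0.082 m and not ((y of green1 in the frame of rod1 between -0.014 and 0.014 m and z of green1 in the frame of rod1 between -0.014 and 0.014 m) or (y of green1 in the frame of rod2 between -0.014 and 0.014 m and z of green1 in the frame of rod2 between -0.014 and 0.014 m))) or (height (world z) of green2 above 0.082 m and not ((y of green2 in the frame of rod1 between -0.014 and 0.014 m and z of green2 in the frame of rod1 between -0.014 and 0.014 m) or (y of green2 in the frame of rod2 between -0.014 and 0.014 m and z of green2 in the frame of rod2 between -0.014 and 0.014 m))) or (height (world z) of green3 above 0.082 m and not ((y of green3 in the frame of rod1 between -0.014 and 0.014 m and z of green3 in the frame of rod1 between -0.014 and 0.014 m) or (y of green3 in the frame of rod2 between -0.014 and 0.014 m and z of green3 in the frame of rod2 between -0.014 and 0.014 m))) or (height (world z) of green4 above 0.082 m and not ((y of green4 in the frame of rod1 between -0.014 and 0.014 m and z of green4 in the frame of rod1 between -0.014 and 0.014 m) or (y of green4 in the frame of rod2 between -0.014 and 0.014 m and z of green4 in the frame of rod2 between -0.014 and 0.014 m))) or (height (world z) of black1 above 0.082 m and not ((y of black1 in the frame of rod1 between -0.014 and 0.014 m and z of black1 in the frame of rod1 between -0.014 and 0.014 m) or (y of black1 in the frame of rod2 between -0.014 and 0.014 m and z of black1 in the frame of rod2 between -0.014 and 0.014 m))) or (height (world z) of black2 above 0.082 m and not ((y of black2 in the frame of rod1 between -0.014 and 0.014 m and z of black2 in the frame of rod1 between -0.014 and 0.014 m) or (y of black2 in the frame of rod2 between -0.014 and 0.014 m and z of black2 in the frame of rod2 between -0.014 and 0.014 m))) or (height (world z) of black3 above 0.082 m and not ((y of black3 in the frame of rod1 between -0.014 and 0.014 m and z of black3 in the frame of rod1 between -0.014 and 0.014 m) or (y of black3 in the frame of rod2 between -0.014 and 0.014 m and z of black3 in the frame of rod2 between -0.014 and 0.014 m))) or (height (world z) of black4 above 0.082 m and not ((y of black4 in the frame of rod1 between -0.014 and 0.014 m and z of black4 in the frame of rod1 between -0.014 and 0.014 m) or (y of black4 in the frame of rod2 between -0.014 and 0.014 m and z of black4 in the frame of rod2 between -0.014 and 0.014 m)))).
Of green1, green2, green3, green4 only 2 to 4 are there at a start; the rules pass over those that are not, and their reading is None.
Of black1, black2, black3, black4 only 2 to 4 are there at a start; the rules pass over those that are not, and their reading is None.
At some moment in a run one of rod1, rod2 may be knocked a few centimetres aside while the robot is not near it.
It also fails if it takes over 176 s, if anything falls off the work surface, if the arm or the gripper's body presses on something with over 40 N, if the wrist force passes 120 N, or if a joint passes its speed limit or range.

## Working session

There is one attempt and no reset: what is moved stays moved. The work goes in short steps, Python scripts to look and compute and a tool call to move; the robot and the scene stay as the last step left them, time stands still between calls to the robot, and variables do not carry over. Pictures are saved under pics/ and viewed, about 12 in all and at most 16, crops included, and the job is handed in when it is done.

Besides the shell and the picture viewer there is one more tool, called after "Request:" as name(argument=value, ...), one argument or row to a line, values as JSON. play_rows: Moves the arm, as the interface text tells. Its arguments: {"type":"object","properties":{"deltas":{"type":"array","items":{"type":"array","items":{"type":"number"}}},"grip_force":{"type":"number"}},"required":["deltas"]}

```bash
mkdir -p pics; cat > h.py <<'E'
import numpy as np, cv2
from workcell import telemetry, vision, workorder
def cam(n):
    c=vision.camera_info(n); K=np.array(c["mtx"],float); R=cv2.Rodrigues(np.array(c["rvec"],float))[0]; t=np.array(c["tvec"],float).ravel()
    return K,float(c["k1"]),R,t
def ray(n,u,v):
    K,k,R,t=cam(n); d=np.array([(u-K[0,2])/K[0,0],(v-K[1,2])/K[1,1]]); s=d.copy()
    for _ in range(20): s=d/(1+k*(s@s))
    return -R.T@t, R.T@np.array([s[0],s[1],1.])
def onz(n,u,v,z):
    o,d=ray(n,u,v); return o+d*(z-o[2])/d[2]
def proj(n,p):
    K,k,R,t=cam(n); c=R@np.array(p,float)+t; s=c[:2]/c[2]; s=s*(1+k*(s@s)); return K[:2,:2]@s+K[:2,2]
def save(n,f,crop=None,sc=1):
    im=vision.grab_frame(n); cv2.imwrite(f"pics/raw_{f}.png",im[...,::-1])
    if crop: im=im[crop[1]:crop[3],crop[0]:crop[2]]
    im=cv2.resize(im,None,fx=sc,fy=sc,interpolation=cv2.INTER_CUBIC); cv2.imwrite(f"pics/{f}.png",im[...,::-1])
E
python3 - <<'E'
from h import *
np.set_printoptions(precision=3,suppress=True)
print(telemetry.observe())
for n in("scene","top"):
    print(n,cam(n)); o,d=ray(n,280,210); print(o,d)
    save(n,n+"0",sc=1.4)
E
```

```text
{'clock': 0.0, 'qpos': array([-1.288,  0.522, -0.036,  1.6  ,  0.021,  1.021, -0.113]), 'qd': array([-0.   , -0.002, -0.002,  0.001,  0.001,  0.   ,  0.   ]), 'joint_efforts': array([  0.002, -92.71 ,   1.981, -36.993,   0.018,   0.008,  -0.   ]), 'position': array([0.216, 0.586, 0.231]), 'tool_rot': array([-1.5  ,  1.57 , -1.852]), 'force': array([ 1.177,  0.625, -0.141]), 'moment': array([-0.008, -0.006, -0.   ]), 'grip_width': 0.08535272694507104}
scene (array([[520.163,   0.   , 282.533],
       [  0.   , 520.163, 198.278],
       [  0.   ,   0.   ,   1.   ]]), 0.0646444040291375, array([[ 0.63 ,  0.777,  0.006],
       [ 0.446, -0.355, -0.822],
       [-0.636,  0.52 , -0.57 ]]), array([-0.298, -0.146,  1.747]))
[ 1.365 -0.729  0.877] [-0.629  0.508 -0.588]
top (array([[395.336,   0.   , 274.664],
       [  0.   , 395.336, 207.289],
       [  0.   ,   0.   ,   1.   ]]), 0.020150370113426925, array([[ 0.02 , -1.   ,  0.002],
       [-0.982, -0.02 , -0.187],
       [ 0.187,  0.001, -0.982]]), array([-0.015,  0.495,  1.1  ]))
[ 0.28  -0.007  1.174] [ 0.181 -0.012 -0.984]
```

View pics/scene0.png

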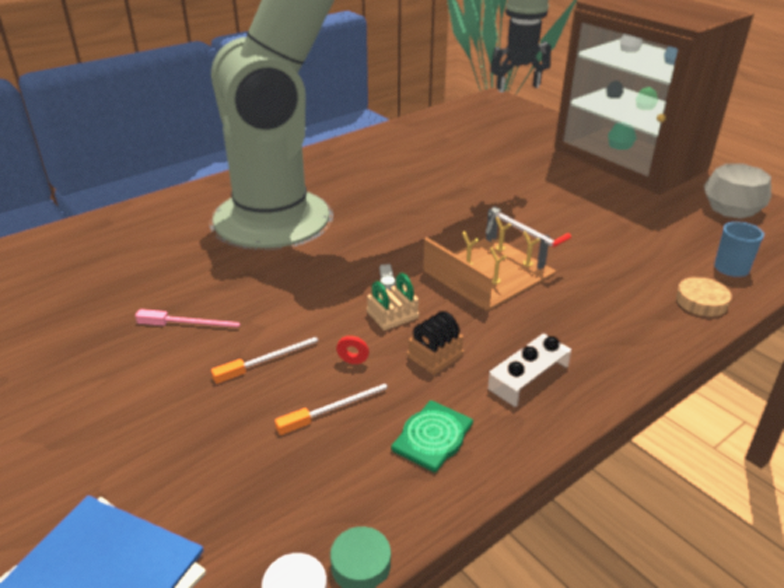

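View pics/top0.png

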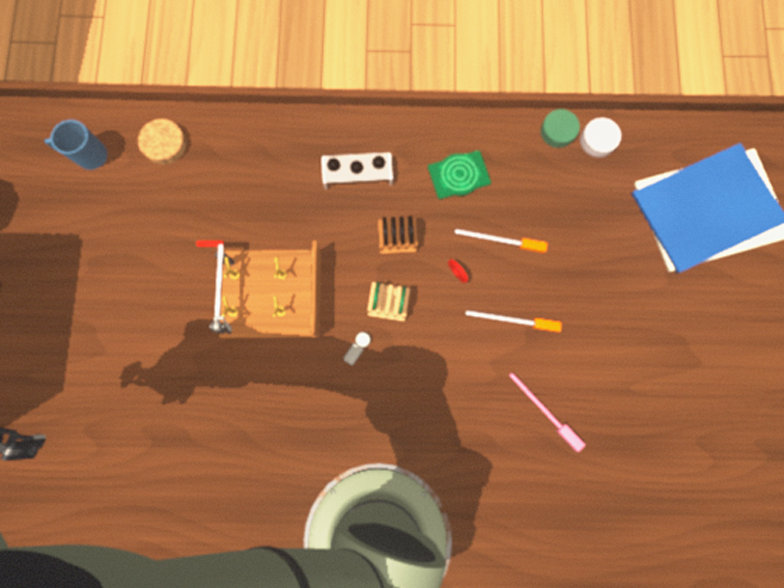

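The scene picture and the top picture (at 1.4x) both show the layout. The cradle is at top (190–320, 240–335), with the keeper bar on its left and the end board on its right. The black rack is at (398,234) with 4 discs, the green rack at (389,300) with 2 discs. The rods are at (505,240) and (515,320), tips to the left (+y). Next I'll zoom in and measure.

```bash
python3 - <<'E'
from h import *
np.set_printoptions(precision=4,suppress=True)
im=cv2.imread("pics/raw_top0.png"); hsv=cv2.cvtColor(im,cv2.COLOR_BGR2HSV)
cv2.imwrite("pics/z1.png",cv2.resize(im[140:270,130:410],None,fx=2.85,fy=2.85,interpolation=cv2.INTER_CUBIC))
ims=cv2.imread("pics/raw_scene0.png")
cv2.imwrite("pics/z2.png",cv2.resize(ims[140:280,250:420],None,fx=4,fy=4,interpolation=cv2.INTER_CUBIC))
def blobs(m,name,z,n="top",mn=15):
    N,L,S,C=cv2.connectedComponentsWithStats(m.astype(np.uint8))
    for i in range(1,N):
        if S[i,4]>=mn:
            pts=np.argwhere(L==i)[:,::-1].astype(np.float32); r=cv2.minAreaRect(pts)
            print(name,S[i],C[i],onz(n,*C[i],z), r)
H,Sa,V=[hsv[...,i].astype(int) for i in range(3)]
roi=np.zeros(H.shape,bool); roi[100:330,120:430]=1
blobs(roi&(H>=10)&(H<=22)&(Sa>215)&(V>200),"orange",.02)
blobs(roi&((H<4)|(H>176))&(Sa>180)&(V>120),"red",.1)
blobs(roi&(Sa<70)&(V>140),"white",.014)
E
```

```text
orange [372 171  19   9 100] [381.73 175.19] [ 0.6052 -0.3256  0.02  ] ((381.2432556152344, 175.04054260253906), (17.91948890686035, 6.904757499694824), 9.462322235107422)
orange [381 227  20  10  86] [391.7209 231.7674] [ 0.4341 -0.3495  0.02  ] ((390.7973327636719, 231.7162322998047), (18.9058837890625, 7.39795446395874), 9.462322235107422)
red [141 172  19   4  36] [148.6944 173.5556] [0.5739 0.3498 0.1   ] ((150.0146942138672, 173.69117736816406), (2.7610740661621094, 18.023677825927734), 85.60128784179688)
red [321 186  13  15 101] [326.9109 193.0891] [ 0.5281 -0.1496  0.1   ] ((326.7794189453125, 193.13232421875), (18.178850173950195, 6.688445091247559), 59.036251068115234)
white [415 100  15  12 145] [423.0897 104.7103] [ 0.8376 -0.4629  0.014 ] ((422.0, 105.5), (11.0, 14.0), 90.0)
white [230 109  51  23 786] [254.8155 119.883 ] [0.777  0.0624 0.014 ] ((254.75555419921875, 119.75508880615234), (20.534605026245117, 50.167362213134766), 87.56334686279297)
white [325 164  47  11 150] [347.9733 168.92  ] [ 0.6246 -0.2254  0.014 ] ((348.0169982910156, 168.90943908691406), (47.05500
[... 212 characters left out ...]
062660217285)
white [333 222  49  10 162] [356.5494 226.537 ] [ 0.4483 -0.2481  0.014 ] ((356.9070739746094, 226.59487915039062), (48.65958786010742, 3.3036651611328125), 8.880659103393555)
white [246 237  19  23 204] [255.1373 247.6912] [0.3797 0.0499 0.014 ] ((255.3384552001953, 248.40769958496094), (9.922778129577637, 24.68290901184082), 29.74488067626953)
white [365 268  36  37  83] [382.0482 285.6506] [ 0.2785 -0.3179  0.014 ] ((382.4412536621094, 286.0554504394531), (50.20429611206055, 1.6155850887298584), 46.636573791503906)
white [400 305  17  17 113] [408.1062 312.7168] [ 0.2049 -0.389   0.014 ] ((407.75006103515625, 312.7500305175781), (19.091880798339844, 5.656853675842285), 45.0)
```

View pics/z1.png

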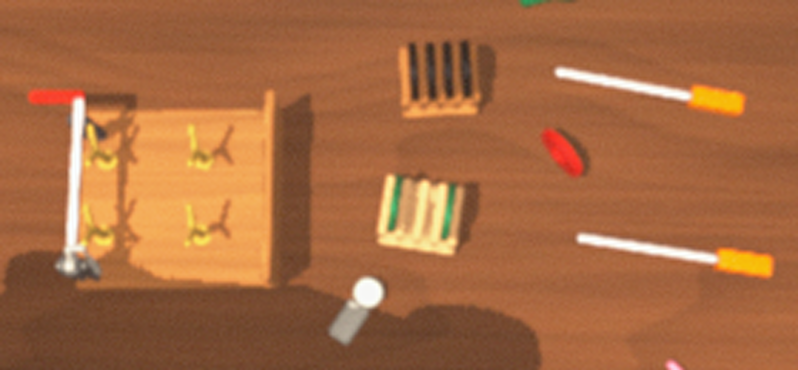

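View pics/z2.png

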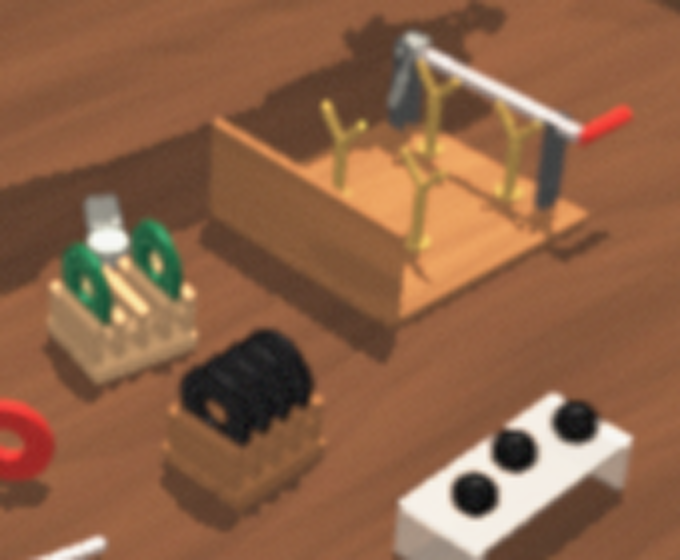

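The zooms show the green discs in the two outer slots only and 4 black discs. The keeper bar is shut, with its red handle at z1 (55,97), hinge at (75,265) and end-board top at about (265–276, 92–286). Now I'll work out the positions.

```bash
python3 - <<'E'
from h import *
np.set_printoptions(precision=4,suppress=True)
Z=lambda u,v,z:onz("top",130+(u+.5)/2.85-.5,140+(v+.5)/2.85-.5,z)
for nm,u,v,z in [("bar free end",79,100,.084),("bar hinge end",73,245,.084),("board top far R",275,92,.083),("board top far L",265,92,.083),("board near R",273,286,.083),("board near L",263,284,.083),("base near-left",82,284,.01),("red tip",30,97,.08),("red root",84,97,.08),
 ("fork1",100,150,.065),("fork2",203,150,.065),("fork3",100,232,.065),("fork4",203,232,.065),
 ("loupe lens",368,292,.018),("loupe end",340,338,.01)]: print(nm,Z(u,v,z))
im=cv2.imread("pics/raw_top0.png"); hsv=cv2.cvtColor(im,cv2.COLOR_BGR2HSV); H,S,V=[hsv[...,i].astype(int) for i in range(3)]
def line(m,z,nm):
    p=np.argwhere(m)[:,::-1].astype(float); w=np.array([onz("top",u,v,z) for u,v in p])[:,:2]; c=w.mean(0); d=np.linalg.svd(w-c)[2][0]; d*=np.sign(d[1]); t=(w-c)@d
    print(nm,len(p),"c",c,"ang from +y (deg, ccw)",np.degrees(np.arctan2(-d[0],d[1])),"ends",c+d*t.min(),c+d*t.max())
def roi(m,x0,y0,x1,y1):
    r=np.zeros(m.shape,bool); r[y0:y1,x0:x1]=1; return m&r
w=(S<90)&(V>120)
line(roi(w,322,160,376,180),.010,"rodA shaft"); line(roi(w,330,218,386,236),.010,"rodB shaft")
o=(H>=8)&(H<=24)&(S>200)&(V>190)
line(roi(o,365,165,400,185),.02,"hA"); line(roi(o,375,222,410,242),.02,"hB")
g=(H>55)&(H<95)&(S>100); line(roi(g,262,195,280,235),.07,"g1"); line(roi(g,280,195,300,235),.07,"g2")
k=V<60
N,L,St,C=cv2.connectedComponentsWithStats(roi(k,268,150,300,182).astype(np.uint8))
for i in range(1,N):
    if St[i,4]>15: print(St[i]); line(L==i,.07,"b")
# rack outlines: bbox rect
E
```

```text
bar free end [0.5752 0.3302 0.084 ]
bar hinge end [0.4294 0.325  0.084 ]
board top far R [0.588  0.1355 0.083 ]
board top far L [0.5877 0.1455 0.083 ]
board near R [0.3933 0.1291 0.083 ]
board near L [0.3951 0.1388 0.083 ]
base near-left [0.3991 0.3352 0.01  ]
red tip [0.5784 0.3805 0.08  ]
red root [0.5795 0.3267 0.08  ]
fork1 [0.5289 0.3111 0.065 ]
fork2 [0.531  0.2077 0.065 ]
fork3 [0.4455 0.3051 0.065 ]
fork4 [0.4475 0.2031 0.065 ]
loupe lens [0.3958 0.0395 0.018 ]
loupe end [0.3488 0.0672 0.01  ]
rodA shaft 182 c [ 0.6256 -0.2257] ang from +y (deg, ccw) -10.006938056944056 ends [ 0.6127 -0.2987] [ 0.6379 -0.1558]
rodB shaft 193 c [ 0.4487 -0.248 ] ang from +y (deg, ccw) -7.591449770082358 ends [ 0.439  -0.3212] [ 0.4583 -0.1763]
hA 146 c [ 0.6057 -0.3246] ang from +y (deg, ccw) -8.47120645495508 ends [ 0.6015 -0.3524] [ 0.6101 -0.2948]
hB 152 c [ 0.4342 -0.3473] ang from +y (deg, ccw) -7.023090964148762 ends [ 0.4309 -0.3741] [ 0.4377 -0.319 ]
g1 19 c [0.4759 0.0139] ang from +y (deg, ccw) 82.87282005456034 ends [0.4969 0.0113] [0.4565 0.0164]
g2 20 c [ 0.4717 -0.0401] ang from +y (deg, ccw) 81.92152288313392 ends [ 0.495  -0.0435] [ 0.4491 -0.0369]
```

```bash
python3 - <<'E'
from h import *
from scipy.spatial.transform import Rotation as Ro
np.set_printoptions(precision=4,suppress=True)
s=telemetry.observe(); M=Ro.from_euler("xyz",s["tool_rot"]).as_matrix(); print("tool x",M[:,0],"tool y",M[:,1])
im=cv2.imread("pics/raw_top0.png"); hsv=cv2.cvtColor(im,cv2.COLOR_BGR2HSV); H,S,V=[hsv[...,i].astype(int) for i in range(3)]
def roi(m,x0,y0,x1,y1):
    r=np.zeros(m.shape,bool); r[y0:y1,x0:x1]=1; return m&r
def comps(m,n,z,mn=8):
    N,L,St,C=cv2.connectedComponentsWithStats(m.astype(np.uint8))
    for i in range(1,N):
        if St[i,4]>mn:
            p=np.argwhere(L==i)[:,::-1]; r=cv2.minAreaRect(p.astype(np.float32))
            print(St[i],"cen",onz(n,*C[i],z)[:2],"rectc",onz(n,*r[0],z)[:2],"rect",[np.round(x,1) for x in r])
print("green top"); comps(roi((H>40)&(H<95)&(S>90),260,190,300,235),"top",.055)
for T in (75,100): print("black top",T); comps(roi(V<T,268,150,300,178),"top",.055)
print("red"); comps(roi(((H<6)|(H>174))&(S>190),310,180,345,210),"top",.03)
rk=roi((H>8)&(H<30)&(V>150),262,150,302,232)
print("racks V"); comps(rk,"top",.043,30)
ims=cv2.imread("pics/raw_scene0.png")
P=lambda u,v,z:onz("scene",250+(u+.5)/4-.5,140+(v+.5)/4-.5,z)
print("scene holes",P(86,287,.055),P(158,258,.055),P(212,411,.055))
Rz=Ro.from_euler("z",91.9,degrees=True).as_matrix(); o=np.array([.488,.248,0])
v=im[140:270,130:410]; v=cv2.resize(v,None,fx=2.85,fy=2.85,interpolation=cv2.INTER_CUBIC); w=cv2.resize(ims[140:280,250:420],None,fx=4,fy=4,interpolation=cv2.INTER_CUBIC)
for c in [(67,-25,83),(67,-55,83),(67,25,83),(67,55,83),(-34,25,83),(-34,55,83),(-34,-25,83),(-34,-55,83),(79,80,80),(79,-90,80),(112,-90,80),(-107,95,83),(-107,-95,83)]:
    p=o+Rz@np.array(c)/1000
    a=(proj("top",p)-[130,140]+.5)*2.85; b=(proj("scene",p)-[250,140]+.5)*4
    cv2.circle(v,tuple(int(x) for x in a),2,(255,255,0),-1); cv2.circle(w,tuple(int(x) for x in b),3,(255,255,0),-1)
cv2.imwrite("pics/z3.png",np.hstack([cv2.resize(v[60:300,:290],None,fx=1.4,fy=1.4),cv2.resize(w[20:320,190:],None,fx=.8,fy=1.12)[:336]]) if 0 else v[60:300,:290].repeat(2,0).repeat(2,1))
cv2.imwrite("pics/z4.png",w)
E
```

```text
tool x [-0.0003 -0.0009 -1.    ] tool y [ 0.3455  0.9384 -0.001 ]
green top
[266 202   5  19  38] cen [0.4825 0.0135] rectc [0.4824 0.0136] rect [array([268.1, 211. ]), array([ 2.2, 18.2]), np.float64(7.1)]
[285 205   4  18  34] cen [ 0.4736 -0.0404] rectc [ 0.4758 -0.0407] rect [array([287. , 213.6]), array([ 2.1, 17.2]), np.float64(7.1)]
black top 75
[292 155   2   8  13] cen [ 0.6425 -0.0549] rectc [ 0.641  -0.0546] rect [array([292.5, 158.5]), array([7., 1.]), np.float64(90.0)]
[280 156   2   8  11] cen [ 0.6393 -0.0199] rectc [ 0.6372 -0.0193] rect [array([280.5, 159.5]), array([7., 1.]), np.float64(90.0)]
[286 156   2   8  14] cen [ 0.6388 -0.0371] rectc [ 0.6375 -0.037 ] rect [array([286.5, 159.5]), array([7., 1.]), np.float64(90.0)]
[293 166   2   7  14] cen [ 0.6089 -0.0579] rectc [ 0.6089 -0.0579] rect [array([293.5, 169. ]), array([6., 1.]), np.float64(90.0)]
black top 100
[274 155   3  20  35] cen [ 0.6216 -0.0032] rectc [ 0.6216 -0.0032] rect [array([275. , 164.5]), array([19. ,  1.6]), np.float64(84.8)]
[280 155   3  19  45] cen [ 0.6221 -0.0208] rectc [ 0.6234 -0.021 ] rect [array([281., 164.]), array([18.,  2.]), np.float64(90.0)]
[286 155   3  19  48] cen [ 0.6222 -0.0383] rectc [ 0.6238 -0.0386] rect [array([287., 164.]), array([18.,  2.]), np.float64(90.0)]
[292 155   3  19  50] cen [ 0.6252 -0.0564] rectc [ 0.6241 -0.0563] rect [array([293., 164.]), array([18.,  2.]), np.float64(90.0)]
red
[320 185  15  17 124] cen [ 0.5442 -0.1592] rectc [ 0.5445 -0.1592] rect [array([327., 193.]), array([18.4,  7.1]), np.float64(45.0)]
racks V
[ 262  150   40   82 2596] cen [ 0.539  -0.0199] rectc [ 0.5463 -0.024 ] rect [array([281.5, 190.5]), array([81., 39.]), np.float64(90.0)]
scene holes [ 0.4753 -0.0409  0.055 ] [0.4796 0.0182 0.055 ] [ 0.6262 -0.0598  0.055 ]
```

View pics/z3.png

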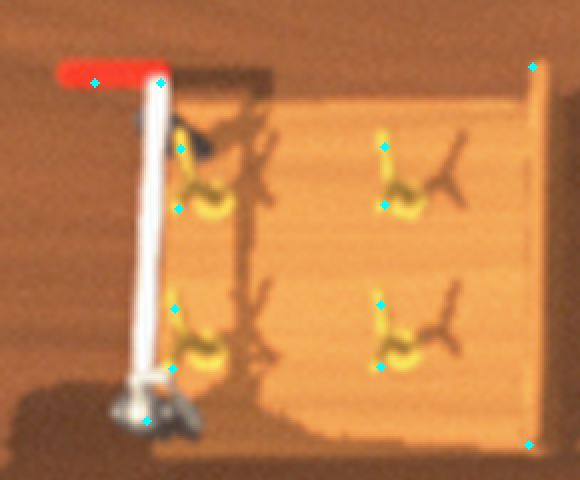

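View pics/z4.png

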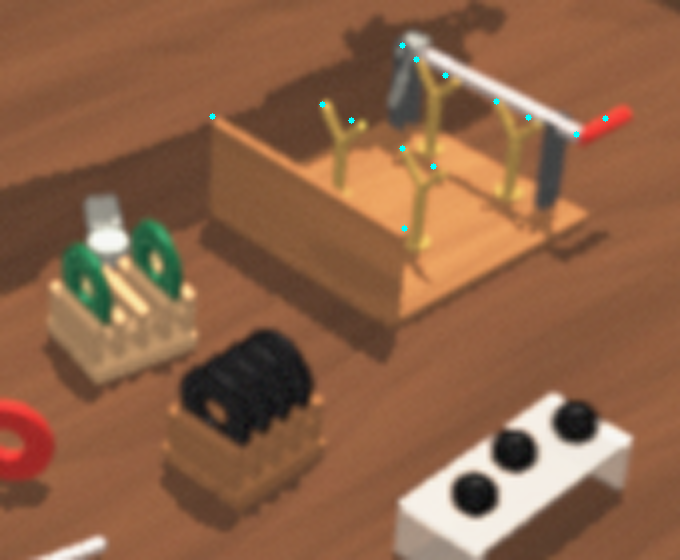

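The overlay puts the cradle at about (0.491, 0.2475) with yaw 91.9°; the cyan marks sit about 3 mm low in x, which this origin corrects. The red grip is at about (0.577, 0.360, 0.08). I'm moving above the keeper grip now.

Request:
play_rows(
  deltas=[
    [45.1, -28.2, -7, 0, 0, -8.5, 60],
    [45.1, -28.2, -7, 0, 0, -8.5, 60],
    [45.1, -28.2, -7, 0, 0, -8.5, 60],
    [45.1, -28.2, -7, 0, 0, -8.5, 60],
    [45.1, -28.2, -7, 0, 0, -8.5, 60],
    [45.1, -28.2, -7, 0, 0, -8.5, 60],
    [45.1, -28.2, -7, 0, 0, -8.5, 60],
    [45.1, -28.2, -7, 0, 0, -8.5, 60],
  ],
)

```text
clock: 1.1
position: [0.5779, 0.3599, 0.1748]
tool_rot: [-1.105, 1.57, -2.649]
force: [0.6, 0.6, 0.4]
grip_width: 0.0599
```

Request:
play_rows(
  deltas=[
    [-0.5, 0, -28, 0, 0, 0, 40],
    [-0.5, 0, -29, 0, 0, 0, 40],
    [0, 0, -29, 0, 0, 0, 40],
    [0, 0, -29, 0, 0, 0, 40],
    [0, 0, 0, 0, 0, 0, 0],
    [0, 0, 0, 0, 0, 0, 0],
    [0, 0, 0, 0, 0, 0, 0],
    [0, 0, 0, 0, 0, 0, 0],
  ],
  grip_force=30,
)

```text
clock: 2.1
position: [0.579, 0.3606, 0.0628]
tool_rot: [1.78, 1.565, 0.239]
force: [13.4, -1.4, -0.8]
grip_width: 0.0105
```

Request:
play_rows(
  deltas=[
    [0.3, 0, 23.7, 0, 0, 0, 0],
    [-5.0, -0.2, 23.3, 0, 0, 0, 0],
    [-8.2, -0.3, 22.3, 0, 0, 0, 0],
    [-11.2, -0.4, 21, 0, 0, 0, 0],
    [-14, -0.5, 19.2, 0, 0, 0, 0],
    [-16.5, -0.5, 17.1, 0, 0, 0, 0],
  ],
)

```text
clock: 2.85
position: [0.5225, 0.3592, 0.1903]
tool_rot: [2.034, 1.565, 0.494]
force: [7.1, -0.1, 5.5]
grip_width: 0.0109
```

Request:
play_rows(
  deltas=[
    [-18.8, -0.6, 14.6, 0, 0, 0, 0],
    [-20.6, -0.7, 11.8, 0, 0, 0, 0],
    [-22.1, -0.7, 8.8, 0, 0, 0, 0],
    [-23.1, -0.8, 5.7, 0, 0, 0, 0],
    [-23.7, -0.8, 2.4, 0, 0, 0, 0],
    [-23.8, -0.8, -0.9, 0, 0, 0, 0],
    [0, 0, 0, 0, 0, 0, 0],
  ],
)

```text
clock: 3.72
position: [0.3872, 0.3555, 0.2311]
tool_rot: [3.09, 1.568, 1.553]
force: [-1.4, 1.9, 6.9]
grip_width: 0.0107
```

Request:
play_rows(
  deltas=[
    [0, 0, 0, 0, 0, 0, 30],
    [0, 0, 0, 0, 0, 0, 30],
    [0, 0, 0, 0, 0, 0, 30],
    [0, 0, 30, 0, 0, 0, 40],
    [0, 0, 40, 0, 0, 0, 40],
    [0, -60, 0, 0, 0, 0, 40],
    [0, -60, 0, 0, 0, 0, 40],
  ],
)

```text
clock: 4.6
position: [0.389, 0.233, 0.2994]
tool_rot: [1.392, 1.57, -0.147]
force: [1.4, -0.8, 0.2]
grip_width: 0.0399
```

```bash
cat > rods.py <<'E'
from h import *
from scipy.spatial.transform import Rotation as Ro
np.set_printoptions(precision=4,suppress=True)
def rods(tag):
    save("top",tag,sc=1.4); im=cv2.imread(f"pics/raw_{tag}.png"); hsv=cv2.cvtColor(im,cv2.COLOR_BGR2HSV); H,S,V=[hsv[...,i].astype(int) for i in range(3)]
    r=np.zeros(H.shape,bool); r[120:330,300:460]=1
    def ln(m,z):
        p=np.argwhere(m)[:,::-1]; w=np.array([onz("top",u,v,z)[:2] for u,v in p]); c=w.mean(0); d=np.linalg.svd(w-c)[2][0]; d*=np.sign(d[1]); t=(w-c)@d; return c,d,t
    for nm,m,z,mn in(("handle",r&(H>=8)&(H<=24)&(S>200)&(V>190),.02,60),("shaft",r&(S<90)&(V>120),.01,60)):
        N,L,St,C=cv2.connectedComponentsWithStats(m.astype(np.uint8))
        for i in range(1,N):
            if St[i,4]>mn:
                c,d,t=ln(L==i,z); print(nm,St[i,4],"c",c,"ang",np.degrees(np.arctan2(-d[0],d[1])).round(1),"ends",c+d*t.min(),c+d*t.max())
def state():
    s=telemetry.observe(); M=Ro.from_euler("xyz",s["tool_rot"]).as_matrix(); print(s["clock"],s["position"],"toolx",M[:,0],"tool y ang",np.degrees(np.arctan2(M[1,1],M[0,1])).round(1),"f",s["force"],s["grip_width"])
E
python3 -c "
from rods import *
rods('t1'); state(); im=cv2.imread('pics/raw_t1.png')
save('scene','s1')
b=cv2.imread('pics/raw_s1.png')[100:260,230:440]
cv2.imwrite('pics/v1.png',cv2.resize(b,None,fx=3.5,fy=3.5,interpolation=cv2.INTER_CUBIC))"
```

```text
handle 148 c [ 0.606  -0.3238] ang -8.7 ends [ 0.6018 -0.3509] [ 0.6104 -0.2945]
handle 152 c [ 0.4338 -0.347 ] ang -7.3 ends [ 0.4304 -0.374 ] [ 0.4374 -0.319 ]
shaft 185 c [ 0.6257 -0.2261] ang -10.0 ends [ 0.6133 -0.2963] [ 0.6382 -0.1558]
shaft 192 c [ 0.4486 -0.2486] ang -7.7 ends [ 0.4387 -0.3212] [ 0.4584 -0.1763]
shaft 179 c [ 0.2146 -0.3805] ang -45.5 ends [ 0.1867 -0.4079] [ 0.2593 -0.3365]
4.65 [0.3892 0.2254 0.2995] toolx [-0.0004 -0.0016 -1.    ] tool y ang 1.4 f [  5.656  -10.7865   3.3204] 0.03988837797594994
```

View pics/v1.png

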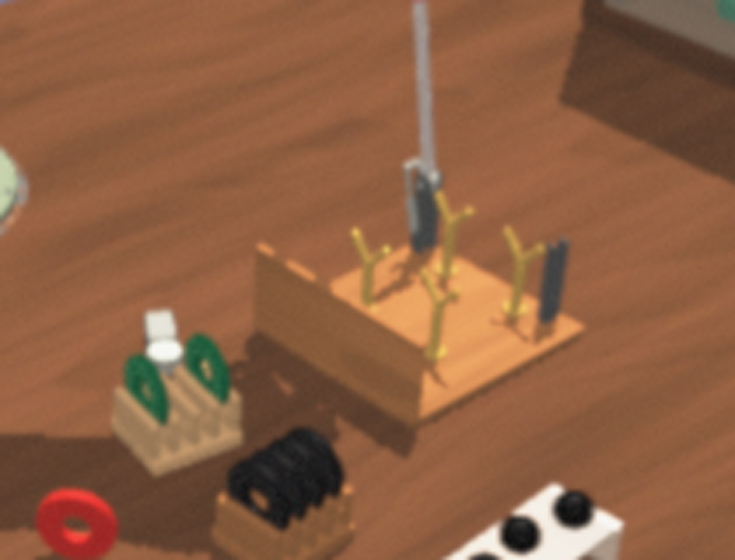

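The keeper bar stands open in v1 at (425,90). Rod A has not moved, so I'm going above its handle.

Request:
play_rows(
  deltas=[
    [22, -55, -5, 0, 0, -1.4, 60],
    [22, -55, -5, 0, 0, -1.4, 60],
    [22, -55, -5, 0, 0, -1.4, 60],
    [22, -55, -10, 0, 0, -1.4, 60],
    [22, -55, -10, 0, 0, -1.4, 60],
    [22, -55, -10, 0, 0, -1.4, 60],
    [22, -55, -20, 0, 0, -1.4, 60],
    [22, -55, -20, 0, 0, -1.4, 60],
  ],
)

```text
clock: 5.7
position: [0.5659, -0.2071, 0.2135]
tool_rot: [2.774, 1.571, 1.039]
force: [1.5, 1.0, 1.1]
grip_width: 0.0598
```

Request:
play_rows(
  deltas=[
    [21, -55, -40, 0, 0, 0, 50],
    [21, -55, -50, 0, 0, 0, 50],
    [0, 0, 0, 0, 0, 0, 50],
    [0, 0, 0, 0, 0, 0, 50],
  ],
)

```text
clock: 6.2
position: [0.6005, -0.2978, 0.1387]
tool_rot: [-2.09, 1.57, 2.458]
force: [0.5, 0.2, 0.9]
grip_width: 0.0496
```

```bash
python3 -c "
from rods import *
state(); rods('t2')"
```

```text
6.2 [ 0.6005 -0.2978  0.1387] toolx [-0.0004  0.0003 -1.    ] tool y ang -9.4 f [0.5192 0.2164 0.9387] 0.04957479951608729
handle 133 c [ 0.4336 -0.3496] ang -7.8 ends [ 0.4302 -0.3743] [ 0.4374 -0.3217]
shaft 1661 c [ 0.744  -0.4759] ang -6.8 ends [ 0.733  -0.5686] [ 0.7599 -0.3426]Traceback (most recent call last):
  File "<string>", line 3, in <module>
    state(); rods('t2')
             ~~~~^^^^^^
  File "rods.py", line 13, in rods
    c,d,t=ln(L==i,z); print(nm,St[i,4],"c",c,"ang",np.degrees(np.arctan2(-d[0],d[1])).round(1),"ends",c+d*t.min(),c+d*t.max())
          ~~^^^^^^^^
  File "rods.py", line 8, in ln
    p=np.argwhere(m)[:,::-1]; w=np.array([onz("top",u,v,z)[:2] for u,v in p]); c=w.mean(0); d=np.linalg.svd(w-c)[2][0]; d*=np.sign(d[1]); t=(w-c)@d; return c,d,t
                                          ~~~^^^^^^^^^^^^^
  File "h.py", line 11, in onz
    o,d=ray(n,u,v); return o+d*(z-o[2])/d[2]
        ~~~^^^^^^^
  File "h.py", line 7, in ray
    K,k,R,t=cam(n); d=np.array([(u-K[0,2])/K[0,0],(v-K[1,2])/K[1,1]]); s=d.copy()
            ~~~^^^
  File "h.py", line 4, in cam
    c=vision.camera_info(n); K=np.array(c["mtx"],float); R=cv2.Rodrigues(np.array(c["rvec"],float))[0]; t=np.array(c["tvec"],float).ravel()
ValueError: time passes only in moves, steps and waits
```

```bash
sed -i 's/^def cam/import functools\n@functools.lru_cache\ndef cam/' h.py; python3 -c "
from rods import *
vision.grab_frame
save('scene','s2'); im=cv2.imread('pics/raw_s2.png')
for f in ('pics/raw_scene0.png','pics/raw_s1.png','pics/raw_s2.png'):
    hsv=cv2.cvtColor(cv2.imread(f),cv2.COLOR_BGR2HSV); H,S,V=[hsv[...,i].astype(int) for i in range(3)]
    m=(H>=8)&(H<=24)&(S>200)&(V>190); m[:, :140]=0; m[:,240:]=0; m[:245]=0;m[320:]=0
    N,L,St,C=cv2.connectedComponentsWithStats(m.astype(np.uint8))
    print([ (St[i],onz('scene',*C[i],.015)) for i in range(1,N) if St[i,4]>50])
"
```

```text
[]
[]
[]
```

```bash
python3 -c "
from rods import *
for f in ('pics/raw_scene0.png','pics/raw_s1.png','pics/raw_s2.png'):
    hsv=cv2.cvtColor(cv2.imread(f),cv2.COLOR_BGR2HSV); H,S,V=[hsv[...,i].astype(int) for i in range(3)]
    m=(H>=8)&(H<=24)&(S>190)&(V>170)
    N,L,St,C=cv2.connectedComponentsWithStats(m.astype(np.uint8))
    print([ (St[i],onz('scene',*C[i],.015)) for i in range(1,N) if St[i,4]>50])
"
```

```text
[(array([152, 261,  23,  12, 112], dtype=int32), array([ 0.4479, -0.3524,  0.015 ])), (array([197, 298,  24,  12, 119], dtype=int32), array([ 0.6201, -0.3313,  0.015 ]))]
[(array([152, 261,  23,  12, 114], dtype=int32), array([ 0.4481, -0.3523,  0.015 ])), (array([197, 298,  24,  12, 119], dtype=int32), array([ 0.6201, -0.3313,  0.015 ]))]
[(array([152, 257,  23,  16, 157], dtype=int32), array([ 0.4438, -0.347 ,  0.015 ])), (array([197, 292,  24,  18, 229], dtype=int32), array([ 0.6122, -0.3291,  0.015 ]))]
```

Request:
play_rows(
  deltas=[
    [6.5, -14, -30, 0, 0, -0.6, 50],
    [0, -13, -30, 0, 0, 0, 50],
    [0, 0, -30, 0, 0, 0, 50],
    [0, 0, -25, 0, 0, 0, 50],
    [0, 0, -19, 0, 0, 0, 50],
    [0, 0, 0, 0, 0, 0, 10],
    [0, 0, 0, 0, 0, 0, 10],
    [0, 0, 0, 0, 0, 0, 10],
  ],
  grip_force=90,
)

```text
clock: 7.3
position: [0.6077, -0.3254, 0.0061]
tool_rot: [1.339, 1.569, -0.407]
force: [-1.0, 0.8, 7.9]
grip_width: 0.0175
```

```bash
python3 -c "
from rods import *
state()"
```

```text
7.3 [ 0.6077 -0.3254  0.0061] toolx [ 0.0017 -0.0007 -1.    ] tool y ang -10.0 f [-1.0052  0.7856  7.9356] 0.017481732373118276
```

Request:
play_rows(
  deltas=[
    [0, 0, 15, 0, 0, 0, 10],
    [10, 0, 20, 0, 0, 4.5, 10],
    [11, 0, 10, 0, 0, 4.5, 10],
    [11, 0, 0, 0, 0, 4, 10],
    [0, 0, 0, 0, 0, 0, 10],
    [0, 0, 0, 0, 0, 0, 10],
  ],
)

```text
clock: 8.05
position: [0.6385, -0.3254, 0.0501]
tool_rot: [-0.916, 1.571, -2.437]
force: [0.0, 1.1, -1.0]
grip_width: 0.0176
```

```bash
cat > held.py <<'E'
from rods import *
import sys
def held(tag,x0,y0,x1,y1,z,sbox):
    out=[]
    for n,(a,b,c,d) in (("top",(x0,y0,x1,y1)),("scene",sbox)):
        save(n,n+tag); im=cv2.imread(f"pics/raw_{n}{tag}.png"); hsv=cv2.cvtColor(im,cv2.COLOR_BGR2HSV); S,V=hsv[...,1].astype(int),hsv[...,2].astype(int)
        m=np.zeros(S.shape,bool); m[b:d,a:c]=1; m&=(S<90)&(V>110)
        N,L,St,C=cv2.connectedComponentsWithStats(m.astype(np.uint8)); i=1+np.argmax(St[1:,4]); p=np.argwhere(L==i)[:,::-1].astype(float)
        cc=p.mean(0); dd=np.linalg.svd(p-cc)[2][0]; dd*=np.sign(-dd[0] if n=="top" else dd[0]); t=(p-cc)@dd
        e0,e1=cc+dd*t.min(),cc+dd*t.max(); out.append((e0,e1)); print(n,St[i],e0,e1,"onz",onz(n,*e0,z),onz(n,*e1,z))
    for k in (0,1):
        o1,d1=ray("top",*out[0][k]); o2,d2=ray("scene",*out[1][k]); A=np.stack([d1,-d2],1); s=np.linalg.lstsq(A,o2-o1,rcond=None)[0]
        print(("shaft start","tip")[k],"tri",(o1+s[0]*d1+o2+s[1]*d2)/2,"gap mm",1e3*np.linalg.norm(o1+s[0]*d1-o2-s[1]*d2))
E
python3 -c "
from held import *
state(); 
a=proj('top',(.636,-.3,.055)); b=proj('top',(.627,-.15,.055)); c=proj('scene',(.636,-.3,.055)); d=proj('scene',(.627,-.15,.055)); print(a,b,c,d)
held('h1',300,140,385,185,.055,(190,230,310,310))
im=cv2.imread('pics/raw_sceneh1.png')[180:340,150:360]; cv2.imwrite('pics/v2.png',cv2.resize(im,None,fx=3.5,fy=3.5,interpolation=cv2.INTER_CUBIC))"
```

```text
8.05 [ 0.6385 -0.3254  0.0501] toolx [-0.0002 -0.0002 -1.    ] tool y ang 2.9 f [ 0.0103  1.0837 -0.9681] 0.017640554389837096
[375.9058 161.7136] [324.8807 163.6853] [223.5244 287.973 ] [274.196  257.6876]
top [ 300  140   85   45 3579] [384.8506 166.1891] [298.6412 160.4651] onz [ 0.6228 -0.3258  0.055 ] [ 0.6353 -0.0728  0.055 ]
scene [230 258  46  30 247] [229.2557 285.7527] [274.7603 258.5983] onz [ 0.6382 -0.2862  0.055 ] [ 0.6304 -0.151   0.055 ]
shaft start tri [ 0.6319 -0.3064  0.0624] gap mm 41.224303446050506
tip tri [ 0.6235 -0.1027  0.0311] gap mm 68.33114350029288
```

View pics/v2.png

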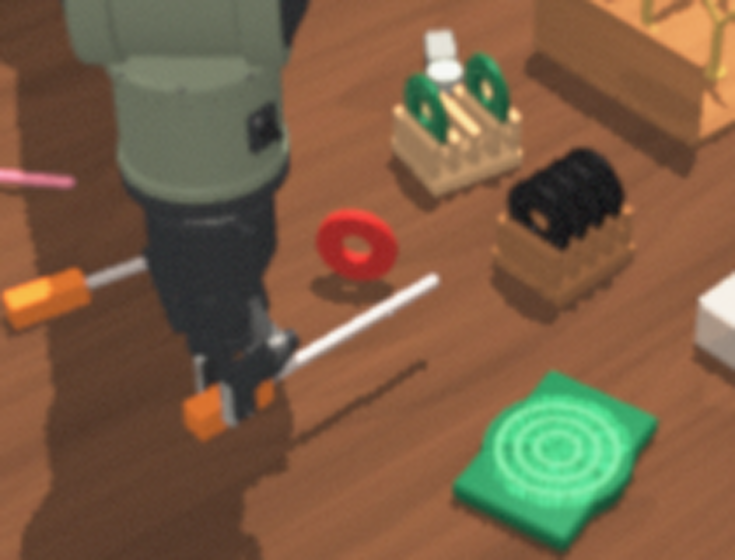

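Grasp is good: the rod is level, with its tip at v2 (435,280), and the tip position from the camera is within 3 mm of the value from the arm pose. I'll approach along the rack axis.

Request:
play_rows(
  deltas=[
    [0.3, 20, 1, 0, 0, 0, 10],
    [-1, 20, 0, 0, 0, 0, 10],
    [-1.1, 20, 0, 0, 0, 0, 10],
    [-1.1, 20, 0, 0, 0, 0, 10],
    [0, 0, 0, 0, 0, 0, 10],
  ],
)

```text
clock: 8.78
position: [0.6365, -0.2425, 0.0508]
tool_rot: [3.102, 1.57, 1.586]
force: [0.3, 0.0, 0.0]
grip_width: 0.0174
```

```bash
python3 -c "
from held import *
state()
save('scene','s3'); save('top','t3')
a=cv2.imread('pics/raw_s3.png')[190:300,240:350]; b=cv2.imread('pics/raw_t3.png')[130:240,260:370]
cv2.imwrite('pics/v3.png',np.hstack([cv2.resize(x,None,fx=3.6,fy=3.6,interpolation=cv2.INTER_CUBIC) for x in (a,b)]))"
```

```text
8.775 [ 0.6365 -0.2425  0.0508] toolx [-0.     0.001 -1.   ] tool y ang 3.1 f [0.2789 0.0049 0.017 ] 0.017405433615884834
```

View pics/v3.png

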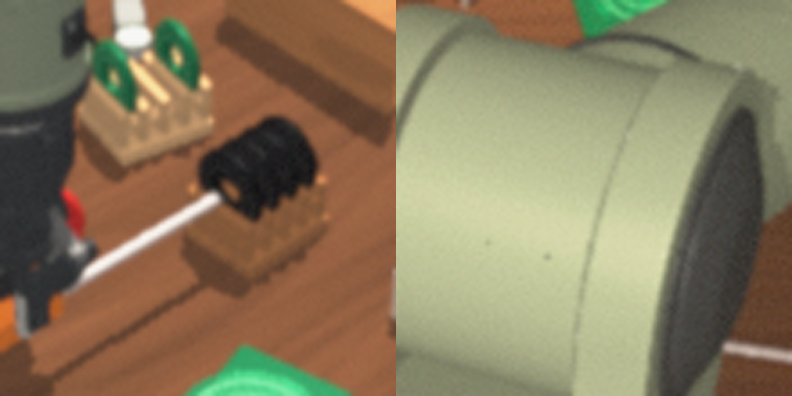

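The rod tip at left (218,200) lines up with the first hole at (230,188), slightly low. I'll raise it 2 mm and thread.

Request:
play_rows(
  deltas=[
    [-1, 0, 2, 0, 0, 0, 10],
    [-1.1, 20, 0, 0, 0, 0, 10],
    [-1.1, 20, 0, 0, 0, 0, 10],
    [-1.1, 20, 0, 0, 0, 0, 10],
    [0, 0, 0, 0, 0, 0, 10],
  ],
)

```text
clock: 9.5
position: [0.6321, -0.1822, 0.0527]
tool_rot: [-3.087, 1.57, 1.68]
force: [0.1, -0.8, 0.2]
grip_width: 0.0175
```

Request:
play_rows(
  deltas=[
    [-1.1, 20, 0, 0, 0, 0, 10],
    [-1.1, 20, 0, 0, 0, 0, 10],
    [-1.1, 20, 0, 0, 0, 0, 10],
    [-0.3, 5, 0, 0, 0, 0, 10],
    [0, 0, 0, 0, 0, 0, 10],
  ],
)

```text
clock: 10.12
position: [0.6283, -0.12, 0.0528]
tool_rot: [0.276, 1.571, -1.242]
force: [0.1, 0.7, -0.4]
grip_width: 0.0173
```

```bash
python3 -c "
from held import *
state()
save('scene','s4',(240,170,370,290),4.5)"
```

```text
10.125 [ 0.6283 -0.12    0.0528] toolx [ 0.0001 -0.0003 -1.    ] tool y ang 3.0 f [ 0.115   0.7075 -0.4157] 0.01727685281036048
```

View pics/s4.png

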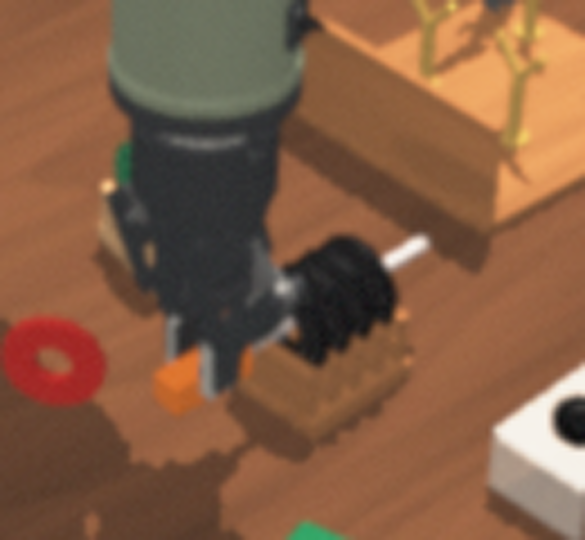

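The rod passes through all four black discs, with its tip out at s4 (425,243). Lifting.

Request:
play_rows(
  deltas=[
    [0, 0, 8, 0, 0, 0, 10],
    [0, 0, 15, 0, 0, 0, 10],
    [0, 0, 20, 0, 0, 0, 10],
    [0, 0, 25, 0, 0, 0, 10],
    [0, 0, 25, 0, 0, 0, 10],
    [0, 0, 20, 0, 0, 0, 10],
    [0, 0, 0, 0, 0, 0, 10],
    [0, 0, 0, 0, 0, 0, 10],
  ],
)

```text
clock: 11.18
position: [0.6278, -0.12, 0.1651]
tool_rot: [-1.882, 1.57, 2.883]
force: [0.7, -0.3, -3.4]
grip_width: 0.0177
```

Request:
play_rows(
  deltas=[
    [-6, 20, 0, 0, 0, -0.2, 10],
    [-12, 37, 0, 0, 0, -0.2, 10],
    [-14, 43, 0, 0, 0, -0.2, 10],
    [-14, 43, 0, 0, 0, -0.2, 10],
    [-14, 43, 0, 0, 0, -0.2, 10],
    [-14, 43, 0, 0, 0, -0.1, 10],
    [-12, 37, 0, 0, 0, 0, 10],
    [-8, 26, 0, 0, 0, 0, 10],
  ],
)

```text
clock: 12.18
position: [0.5324, 0.1745, 0.165]
tool_rot: [-1.597, 1.569, -3.133]
force: [0.9, 0.1, -1.7]
grip_width: 0.0175
```

Request:
play_rows(
  deltas=[
    [0, 0, 0, 0, 0, 0, 10],
    [0, 0, 0, 0, 0, 0, 10],
  ],
)

```text
clock: 12.42
position: [0.5337, 0.1718, 0.1653]
tool_rot: [-0.902, 1.57, -2.44]
force: [-0.5, -0.2, -2.3]
grip_width: 0.018
```

```bash
python3 -c "
from held import *
state()
save('scene','s5'); save('top','t5')
a=cv2.imread('pics/raw_s5.png')[90:250,270:430]; b=cv2.imread('pics/raw_t5.png')[140:300,130:290]
cv2.imwrite('pics/v5.png',np.hstack([cv2.resize(x,None,fx=2.5,fy=2.5,interpolation=cv2.INTER_CUBIC) for x in (a,b)]))
p=np.array([.491,.2475,0]); print(telemetry.observe()['position']-[.5334,.1755,0])"
```

```text
12.425 [0.5337 0.1718 0.1653] toolx [-0.0006 -0.0005 -1.    ] tool y ang 1.9 f [-0.5401 -0.2205 -2.2838] 0.018021478198824725
[ 0.0007 -0.0044  0.1655]
```

View pics/v5.png

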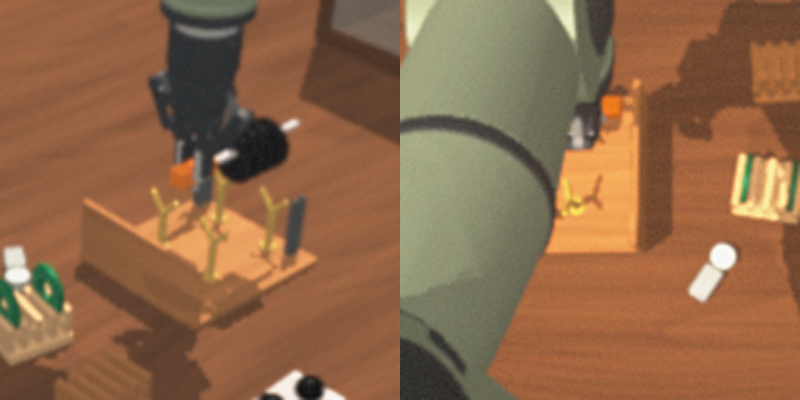

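Request:
play_rows(
  deltas=[
    [0, 4, -15, 0, 0, 0, 10],
    [0, 0, -25, 0, 0, 0, 10],
    [0, 0, -25, 0, 0, 0, 10],
    [0, 0, -15, 0, 0, 0, 10],
    [0, 0, -10, 0, 0, 0, 10],
    [0, 0, 0, 0, 0, 0, 10],
    [0, 0, 0, 0, 0, 0, 10],
  ],
)

```text
clock: 13.4
position: [0.5346, 0.1759, 0.0763]
tool_rot: [1.946, 1.57, 0.408]
force: [0.3, -0.3, -2.1]
grip_width: 0.0176
```

```bash
python3 -c "
from held import *
state()
save('scene','s6',(290,100,420,220),4.5)"
```

```text
13.4 [0.5346 0.1759 0.0763] toolx [ 0.0008  0.0004 -1.    ] tool y ang 1.9 f [ 0.2587 -0.3206 -2.1042] 0.017596684068215684
```

View pics/s6.png

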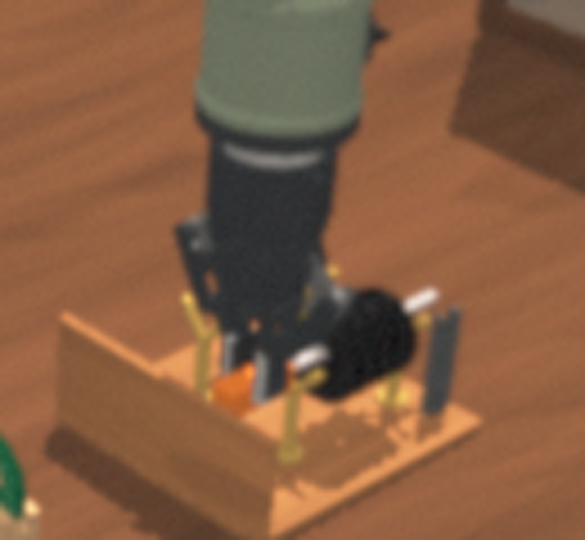

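Both fork mouths hold the shaft at s6 (315,355) and (425,300). Lowering the last 10 mm.

Request:
play_rows(
  deltas=[
    [0, 0, -5, 0, 0, 0, 10],
    [0, 0, -4, 0, 0, 0, 10],
    [0, 0, 0, 0, 0, 0, 10],
    [0, 0, 0, 0, 0, 0, 10],
  ],
)

```text
clock: 13.95
position: [0.5342, 0.1759, 0.0668]
tool_rot: [2.215, 1.571, 0.678]
force: [0.4, 0.4, -1.7]
grip_width: 0.0175
```

Request:
play_rows(
  deltas=[
    [0, 0, -2, 0, 0, 0, 10],
    [0, 0, 0, 0, 0, 0, 10],
    [0, 0, 0, 0, 0, 0, 24],
    [0, 0, 0, 0, 0, 0, 30],
    [0, 0, 0, 0, 0, 0, 36],
    [0, 0, 0, 0, 0, 0, 40],
  ],
)

```text
clock: 14.7
position: [0.5342, 0.1758, 0.0647]
tool_rot: [0.214, 1.571, -1.324]
force: [0.4, 0.4, -0.5]
grip_width: 0.0403
```

Request:
play_rows(
  deltas=[
    [0, 0, 10, 0, 0, 0, 40],
    [0, 0, 30, 0, 0, 0, 40],
    [0, 0, 50, 0, 0, 0, 45],
    [0, 0, 40, 0, 0, 0, 50],
    [-20, -50, 0, 0, 0, -2, 50],
    [-20, -55, 0, 0, 0, -2, 50],
    [-20, -55, 0, 0, 0, -2, 50],
    [-20, -55, 0, 0, 0, -2, 50],
  ],
)

```text
clock: 15.7
position: [0.4534, -0.0407, 0.1954]
tool_rot: [2.164, 1.57, 0.485]
force: [1.1, -0.9, -0.5]
grip_width: 0.0501
```

```bash
python3 -c "
from held import *
state(); rods('t7')
save('scene','s7')
a=cv2.imread('pics/raw_s7.png')[90:250,280:440]; b=cv2.imread('pics/raw_t7.png')[140:300,130:290]
cv2.imwrite('pics/v7.png',np.hstack([cv2.resize(x,None,fx=2.5,fy=2.5,interpolation=cv2.INTER_CUBIC) for x in (a,b)]))"
```

```text
15.7 [ 0.4534 -0.0407  0.1954] toolx [ 0.001   0.0005 -1.    ] tool y ang -6.2 f [ 1.0645 -0.8905 -0.5389] 0.05009206712950309
handle 152 c [ 0.4341 -0.3471] ang -8.3 ends [ 0.4301 -0.3744] [ 0.4381 -0.3193]
shaft 2131 c [ 0.5632 -0.1192] ang 80.8 ends [ 0.6769 -0.1377] [ 0.3707 -0.0879]
shaft 200 c [ 0.4486 -0.2485] ang -7.6 ends [ 0.4389 -0.3212] [ 0.4583 -0.1763]
shaft 76 c [ 0.2883 -0.0863] ang -88.6 ends [ 0.2556 -0.0871] [ 0.3209 -0.0855]
shaft 232 c [ 0.2309 -0.3647] ang -45.9 ends [ 0.1866 -0.4077] [ 0.3076 -0.2904]
```

View pics/v7.png

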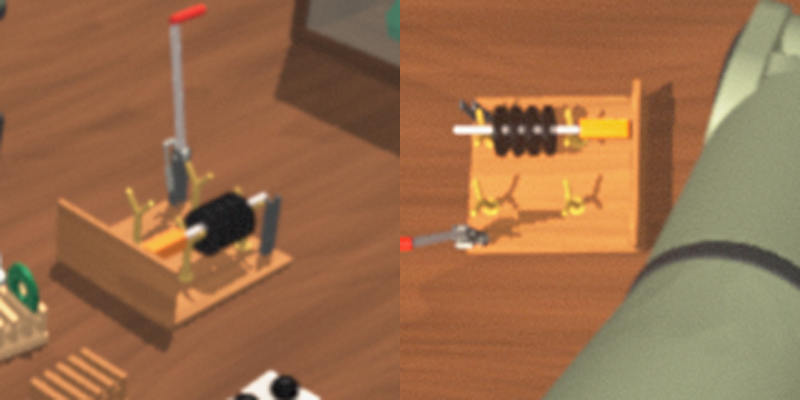

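v7 shows the black set lying in the far lane between its forks, with the keeper still upright. Rod B is unmoved at (0.435, −0.348), so I'm going there now.

Request:
play_rows(
  deltas=[
    [-3, -50, 0, 0, 0, -0.7, 50],
    [-3, -50, -10, 0, 0, -0.7, 50],
    [-3, -50, -10, 0, 0, 0, 50],
    [-3, -50, -10, 0, 0, 0, 50],
    [-3, -50, -20, 0, 0, 0, 50],
    [-3, -50, -20, 0, 0, 0, 50],
    [0, 0, 0, 0, 0, 0, 50],
  ],
)

```text
clock: 16.68
position: [0.4344, -0.3426, 0.124]
tool_rot: [-0.852, 1.569, -2.559]
force: [-0.3, 0.8, 0.7]
grip_width: 0.05
```

```bash
python3 -c "
from held import *
state(); save('scene','s8')
for f in ('scene0','s7','s8'):
    hsv=cv2.cvtColor(cv2.imread(f'pics/raw_{f}.png'),cv2.COLOR_BGR2HSV); H,S,V=[hsv[...,i].astype(int) for i in range(3)]
    m=(H>=8)&(H<=24)&(S>190)&(V>150); m[:,200:]=0
    N,L,St,C=cv2.connectedComponentsWithStats(m.astype(np.uint8))
    print([ (St[i],onz('scene',*C[i],.015)) for i in range(1,N) if St[i,4]>50])"
```

```text
16.675 [ 0.4344 -0.3426  0.124 ] toolx [-0.0016 -0.001  -1.    ] tool y ang -7.8 f [-0.2561  0.8435  0.692 ] 0.04998981227334947
[(array([152, 261,  23,  12, 119], dtype=int32), array([ 0.4484, -0.3528,  0.015 ]))]
[(array([152, 261,  23,  12, 116], dtype=int32), array([ 0.4486, -0.3529,  0.015 ]))]
[(array([151, 257,  24,  16, 222], dtype=int32), array([ 0.4401, -0.3502,  0.015 ]))]
```

Request:
play_rows(
  deltas=[
    [0.6, -3, -25, 0, 0, 0, 50],
    [0, -1, -30, 0, 0, 0, 50],
    [0, 0, -30, 0, 0, 0, 50],
    [0, 0, -22, 0, 0, 0, 50],
    [0, 0, -11, 0, 0, 0, 50],
    [0, 0, 0, 0, 0, 0, 10],
    [0, 0, 0, 0, 0, 0, 10],
    [0, 0, 0, 0, 0, 0, 10],
  ],
  grip_force=90,
)

```text
clock: 17.73
position: [0.4374, -0.3432, 0.008]
tool_rot: [1.454, 1.569, -0.248]
force: [-0.6, 2.2, 5.9]
grip_width: 0.0175
```

Request:
play_rows(
  deltas=[
    [0, 0, 15, 0, 0, 0, 10],
    [0.6, 0, 20, 0, 0, 0.4, 10],
    [0.6, 0, 11, 0, 0, 0.4, 10],
    [2.4, 20, 0, 0, 0, 0, 10],
    [2.4, 20, 0, 0, 0, 0, 10],
    [2.4, 20, 0, 0, 0, 0, 10],
    [2.4, 20, 0, 0, 0, 0, 10],
    [0, 0, 0, 0, 0, 0, 10],
  ],
)

```text
clock: 18.73
position: [0.4479, -0.2605, 0.0523]
tool_rot: [-2.437, 1.569, 2.162]
force: [-0.4, -0.2, 0.5]
grip_width: 0.0177
```

```bash
python3 -c "
from held import *
state(); s=telemetry.observe(); y=s['position'][1]; print('line x here',.4791+.123*(y+.0136))
save('scene','s9',(180,170,330,280),5)
hsv=cv2.cvtColor(cv2.imread('pics/raw_s9.png'),cv2.COLOR_BGR2HSV); S,V=hsv[...,1].astype(int),hsv[...,2].astype(int)
m=(S<90)&(V>110)
for u0 in [0]:
    N,L,St,C=cv2.connectedComponentsWithStats(m.astype(np.uint8))
    for i in range(1,N):
        if 40<St[i,4]<600 and 180<C[i][0]<330 and 170<C[i][1]<280: print(St[i],onz('scene',St[i,0]+St[i,2]-1,St[i,1]+1,.056))"
```

```text
18.725 [ 0.4479 -0.2605  0.0523] toolx [-0.0009  0.0013 -1.    ] tool y ang -6.5 f [-0.396  -0.1651  0.4695] 0.01768875736101201
line x here 0.44872608010980813
[271 188  12  20 170] [0.4108 0.0488 0.056 ]
[205 216  49  22 229] [ 0.4664 -0.0944  0.056 ]
```

View pics/s9.png

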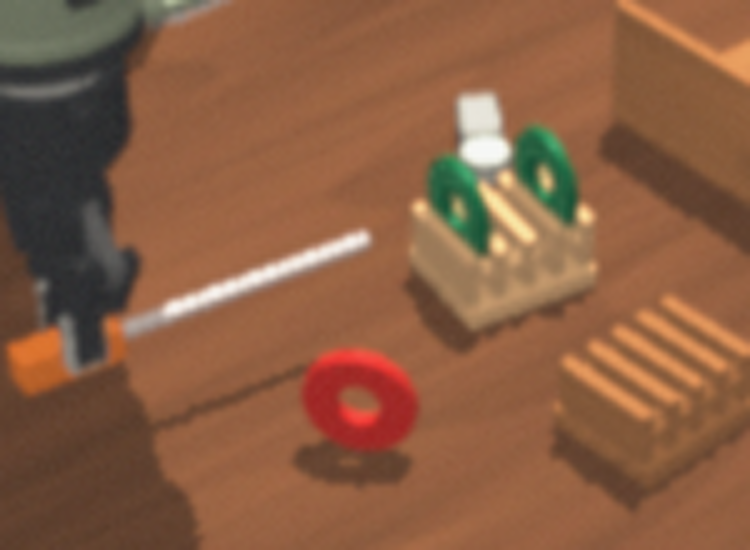

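The rod's line in s9, from (130,325) to (365,238), extends through both green holes at (460,208) and (545,177). Threading.

Request:
play_rows(
  deltas=[
    [3, 20, -1, 0, 0, -0.5, 10],
    [2.5, 20, 0, 0, 0, 0, 10],
    [2.5, 20, 0, 0, 0, 0, 10],
    [2.5, 20, 0, 0, 0, 0, 10],
    [0, 0, 0, 0, 0, 0, 10],
  ],
)

```text
clock: 19.4
position: [0.4582, -0.1823, 0.0516]
tool_rot: [-2.122, 1.57, 2.466]
force: [-0.3, -1.1, -0.8]
grip_width: 0.0178
```

Request:
play_rows(
  deltas=[
    [2.5, 20, 0, 0, 0, 0, 10],
    [2.5, 20, 0, 0, 0, 0, 10],
    [2.5, 20, 0, 0, 0, 0, 10],
    [2.5, 20, 0, 0, 0, 0, 10],
    [0, 2, 0, 0, 0, 0, 10],
    [0, 0, 0, 0, 0, 0, 10],
  ],
)

```text
clock: 20.15
position: [0.468, -0.1022, 0.0518]
tool_rot: [0.246, 1.57, -1.451]
force: [1.1, -0.3, -1.4]
grip_width: 0.0175
```

```bash
python3 -c "
from held import *
state()
save('scene','s10',(230,160,350,260),5)"
```

```text
20.15 [ 0.468  -0.1022  0.0518] toolx [ 0.0001 -0.0006 -1.    ] tool y ang -7.3 f [ 1.0737 -0.2945 -1.3907] 0.017466866405530846
```

View pics/s10.png

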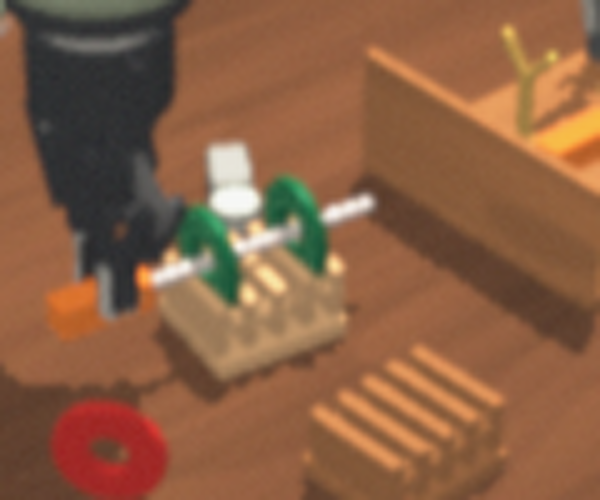

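Both green discs are on the shaft in s10. I'll advance 4 mm, lift, and carry.

Request:
play_rows(
  deltas=[
    [0.5, 4, 0, 0, 0, 0, 10],
    [0, 0, 8, 0, 0, 0, 10],
    [0, 0, 15, 0, 0, 0, 10],
    [0, 0, 22, 0, 0, 0, 10],
    [0, 0, 25, 0, 0, 0, 10],
    [0, 0, 25, 0, 0, 0, 10],
    [0, 0, 18, 0, 0, 0, 10],
    [0, 0, 0, 0, 0, 0, 10],
  ],
)

```text
clock: 21.2
position: [0.4692, -0.0972, 0.1662]
tool_rot: [1.82, 1.568, 0.123]
force: [0.0, 0.5, -1.5]
grip_width: 0.0174
```

Request:
play_rows(
  deltas=[
    [-1, 20, 0, 0, 0, 1.1, 10],
    [-2, 36, 0, 0, 0, 1.2, 10],
    [-2, 40, 0, 0, 0, 1.2, 10],
    [-2, 40, 0, 0, 0, 1.2, 10],
    [-2, 40, 0, 0, 0, 1.2, 10],
    [-2, 40, 0, 0, 0, 1.2, 10],
    [-2, 36, 0, 0, 0, 1.1, 10],
    [-2, 25, 0, 0, 0, 1, 10],
  ],
)

```text
clock: 22.2
position: [0.453, 0.1813, 0.1642]
tool_rot: [-1.214, 1.57, -2.748]
force: [0.6, -0.4, -1.9]
grip_width: 0.0173
```

Request:
play_rows(
  deltas=[
    [0, 0, 0, 0, 0, 0, 10],
    [0, 0, 0, 0, 0, 0, 10],
  ],
)

```text
clock: 22.45
position: [0.4534, 0.1791, 0.1645]
tool_rot: [-0.671, 1.57, -2.208]
force: [0.4, -0.4, -2.1]
grip_width: 0.0176
```

```bash
python3 -c "
from held import *
state()"
```

```text
22.45 [0.4534 0.1791 0.1645] toolx [-0.0004 -0.0006 -1.    ] tool y ang 1.9 f [ 0.3516 -0.3728 -2.0521] 0.01757235106447932
```

Request:
play_rows(
  deltas=[
    [0, 0, -15, 0, 0, 0, 10],
    [0, 0, -25, 0, 0, 0, 10],
    [0, 0, -22, 0, 0, 0, 10],
    [0, 0, -14, 0, 0, 0, 10],
    [0, 0, -9, 0, 0, 0, 10],
    [0, 0, 0, 0, 0, 0, 10],
    [0, 0, 0, 0, 0, 0, 10],
  ],
)

```text
clock: 23.32
position: [0.4539, 0.1799, 0.0802]
tool_rot: [2.106, 1.57, 0.57]
force: [0.3, 0.3, -1.3]
grip_width: 0.0175
```

```bash
python3 -c "
from held import *
state()
save('scene','s11',(290,100,420,220),4.5)"
```

```text
23.325 [0.4539 0.1799 0.0802] toolx [ 0.0006  0.0004 -1.    ] tool y ang 2.0 f [ 0.3429  0.2745 -1.2914] 0.01749459222386109
```

View pics/s11.png

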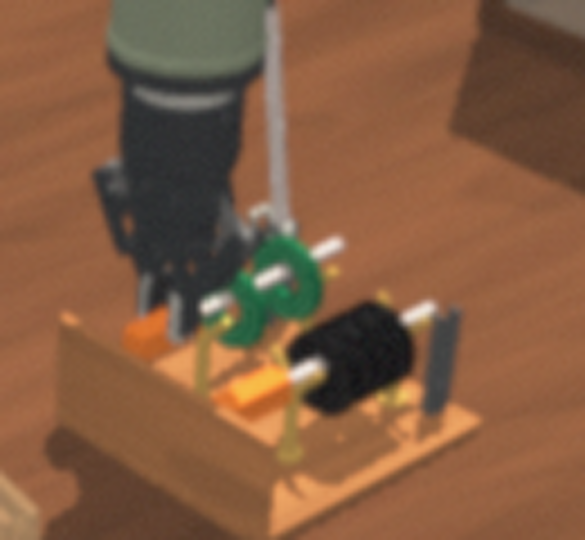

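The green rod is over its forks (s11: shaft above the fork at (215,315)). All 16 views are used, so the rest relies on numeric checks. Lowering and releasing.

Request:
play_rows(
  deltas=[
    [0, 0, -6, 0, 0, 0, 10],
    [0, 0, -5, 0, 0, 0, 10],
    [0, 0, -2, 0, 0, 0, 10],
    [0, 0, 0, 0, 0, 0, 10],
    [0, 0, 0, 0, 0, 0, 10],
  ],
)

```text
clock: 24.0
position: [0.4539, 0.1799, 0.0668]
tool_rot: [1.939, 1.57, 0.403]
force: [2.1, 0.7, 2.4]
grip_width: 0.0172
```

Request:
play_rows(
  deltas=[
    [0, 0, 0, 0, 0, 0, 24],
    [0, 0, 0, 0, 0, 0, 30],
    [0, 0, 0, 0, 0, 0, 36],
    [0, 0, 0, 0, 0, 0, 40],
    [0, 0, 20, 0, 0, 0, 40],
    [0, 0, 40, 0, 0, 0, 45],
    [0, 0, 60, 0, 0, 0, 45],
    [0, 0, 30, 0, 0, 0, 40],
  ],
)

```text
clock: 25.0
position: [0.4541, 0.1798, 0.2192]
tool_rot: [2.159, 1.569, 0.622]
force: [0.2, -0.4, -0.3]
grip_width: 0.0399
```

Request:
play_rows(
  deltas=[
    [0, -50, 40, 0, 0, 0, 40],
    [0, -60, 20, 0, 0, 0, 40],
    [0, -60, 0, 0, 0, 0, 40],
    [0, 0, 0, 0, 0, 0, 40],
  ],
)

```text
clock: 25.5
position: [0.4532, 0.0079, 0.2761]
tool_rot: [2.029, 1.57, 0.487]
force: [-0.4, 1.3, -0.1]
grip_width: 0.04
```

```bash
cat > fin.py <<'E'
from held import *
def fin(tag):
    state(); O=np.array([.491,.2475]); a=np.radians(91.9); X=np.array([np.cos(a),np.sin(a)]); Y=np.array([-X[1],X[0]])
    for n in("top","scene"):
        save(n,n+tag); hsv=cv2.cvtColor(cv2.imread(f"pics/raw_{n}{tag}.png"),cv2.COLOR_BGR2HSV); H,S,V=[hsv[...,i].astype(int) for i in range(3)]
        for nm,m,z in(("orange",(H>=10)&(H<=24)&(S>205)&(V>185),.08),("shaft",(S<80)&(V>150),.074),("green",(H>55)&(H<95)&(S>100),.08),("black",V<70,.08),("red",((H<5)|(H>175))&(S>180)&(V>110),.08)):
            N,L,St,C=cv2.connectedComponentsWithStats(m.astype(np.uint8))
            for i in range(1,N):
                if St[i,4]<10: continue
                p=np.argwhere(L==i)[:,::-1]; w=np.array([onz(n,u,v,z)[:2] for u,v in p])-O; c=np.stack([w@X,w@Y],1)*1e3; m0=c.mean(0)
                if abs(m0[0])<190 and abs(m0[1])<190: print(n,nm,St[i,4],"cradle mean",m0.round(0),"x",c[:,0].min().round(),c[:,0].max().round(),"y",c[:,1].min().round(),c[:,1].max().round())
E
python3 -c "
from fin import *
fin('f1')"
```

```text
25.5 [0.4532 0.0079 0.2761] toolx [ 0.0009  0.0005 -1.    ] tool y ang 1.6 f [-0.4024  1.2648 -0.1086] 0.04002713042378355
top orange 48 cradle mean [-73. -42.] x -89.0 -50.0 y -48.0 -30.0
top orange 10 cradle mean [-61. -31.] x -70.0 -50.0 y -33.0 -30.0
top orange 54 cradle mean [-64.  42.] x -79.0 -46.0 y 33.0 50.0
top shaft 61 cradle mean [ 77. -40.] x 56.0 99.0 y -45.0 -36.0
top shaft 35 cradle mean [-29. -40.] x -43.0 -15.0 y -44.0 -35.0
top shaft 51 cradle mean [78. 39.] x 56.0 101.0 y 36.0 44.0
top shaft 48 cradle mean [21. 40.] x 0.0 42.0 y 36.0 45.0
top shaft 34 cradle mean [-27.  40.] x -42.0 -11.0 y 37.0 43.0
top shaft 22 cradle mean [84. 89.] x 73.0 91.0 y 84.0 95.0
top green 38 cradle mean [48. 42.] x 45.0 52.0 y 17.0 66.0
top green 40 cradle mean [-7. 44.] x -15.0 -4.0 y 18.0 66.0
top black 236 cradle mean [ 19. -38.] x -16.0 52.0 y -63.0 -13.0
top red 112 cradle mean [170.  89.] x 138.0 201.0 y 83.0 95.0
scene shaft 23 cradle mean [83. 34.] x 68.0 100.0 y 27.0 41.0
scene shaft 25 cradle mean [25. 35.] x 10.0 41.0 y 28.0 42.0
scene shaft 26 cradle mean [ 82. -45.] x 67.0 98.0 y -52.0 -39.0
scene shaft 18 cradle mean [-25.  35.] x -37.0 -14.0 y 30.0 42.0
scene shaft 20 cradle mean [-26. -45.] x -40.0 -14.0 y -50.0 -39.0
scene green 249 cradle mean [ 6. 19.] x -58.0 64.0 y -20.0 62.0
scene black 408 cradle mean [  4. -59.] x -59.0 59.0 y -94.0 -16.0
scene black 21 cradle mean [ 49. -92.] x 26.0 75.0 y -111.0 -73.0
```

Both rods are seated: tips at cradle x≈100 and y≈±40, discs between the forks. Next I'll locate the open keeper's red grip by triangulation.

```bash
python3 -c "
from fin import *
R={}
for n in('top','scene'):
    hsv=cv2.cvtColor(cv2.imread(f'pics/raw_{n}f1.png'),cv2.COLOR_BGR2HSV); H,S,V=[hsv[...,i].astype(int) for i in range(3)]
    m=((H<6)|(H>174))&(S>150)&(V>90); N,L,St,C=cv2.connectedComponentsWithStats(m.astype(np.uint8)); pr=proj(n,(.377,.354,.247))
    for i in range(1,N):
        if St[i,4]>15 and np.hypot(*(C[i]-pr))<40: print(n,St[i],C[i],pr,'onz',onz(n,*C[i],.247)); R[n]=C[i]
o1,d1=ray('top',*R['top']); o2,d2=ray('scene',*R['scene']); s=np.linalg.lstsq(np.stack([d1,-d2],1),o2-o1,rcond=None)[0]
print((o1+s[0]*d1+o2+s[1]*d2)/2, np.linalg.norm(o1+s[0]*d1-o2-s[1]*d2))"
```

```text
top [111 235  24   5 118] [122.6949 237.    ] [120.6259 237.7184] onz [0.3788 0.3493 0.247 ]
scene [348  92  14   7  61] [354.8361  95.1475] [355.0502  94.9903] onz [0.3774 0.3527 0.247 ]
[0.3792 0.3496 0.2481] 0.0016548866917614903
```

Request:
play_rows(
  deltas=[
    [-9, 40, 30, 0, 0, 0, 40],
    [-10, 45, 25, 0, 0, 0, 40],
    [-10, 48, 0, 0, 0, 0, 40],
    [-10, 48, 0, 0, 0, 0, 40],
    [-10, 48, 0, 0, 0, 0, 40],
    [-10, 48, 0, 0, 0, 0, 40],
    [-10, 45, 0, 0, 0, 0, 40],
    [-6, 24, 0, 0, 0, 0, 40],
  ],
)

```text
clock: 26.6
position: [0.3767, 0.3609, 0.3299]
tool_rot: [-0.669, 1.57, -2.201]
force: [-0.5, -0.7, 0.5]
grip_width: 0.0399
```

Request:
play_rows(
  deltas=[
    [0, 0, 0, 0, 0, 0, 40],
    [0, 0, 0, 0, 0, 0, 40],
  ],
)

```text
clock: 26.85
position: [0.3787, 0.3571, 0.3305]
tool_rot: [-0.097, 1.57, -1.634]
force: [-0.2, 0.4, 0.4]
grip_width: 0.0398
```

Request:
play_rows(
  deltas=[
    [0, -2, -30, 0, 0, 0, 40],
    [0, 0, -35, 0, 0, 0, 40],
    [0, 0, -25, 0, 0, 0, 40],
    [0, 0, -12, 0, 0, 0, 40],
    [0, 0, 0, 0, 0, 0, 0],
    [0, 0, 0, 0, 0, 0, 0],
    [0, 0, 0, 0, 0, 0, 0],
    [0, 0, 0, 0, 0, 0, 0],
  ],
  grip_force=30,
)

```text
clock: 27.85
position: [0.3789, 0.3558, 0.2293]
tool_rot: [2.54, 1.57, 1.003]
force: [-1.8, -3.9, 8.2]
grip_width: 0.0108
```

Request:
play_rows(
  deltas=[
    [23.6, 0.8, 2.6, 0, 0, 0, 0],
    [23.8, 0.8, -0.7, 0, 0, 0, 0],
    [23.4, 0.8, -4, 0, 0, 0, 0],
    [22.6, 0.7, -7.3, 0, 0, 0, 0],
    [21.4, 0.7, -10.4, 0, 0, 0, 0],
    [19.7, 0.7, -13.2, 0, 0, 0, 0],
    [17.7, 0.6, -15.9, 0, 0, 0, 0],
  ],
)

```text
clock: 28.72
position: [0.5318, 0.3604, 0.1796]
tool_rot: [0.991, 1.57, -0.545]
force: [0.1, -3.0, 1.1]
grip_width: 0.011
```

Request:
play_rows(
  deltas=[
    [15.3, 0.5, -18.2, 0, 0, 0, 0],
    [12.6, 0.4, -20.1, 0, 0, 0, 0],
    [9.7, 0.3, -21.7, 0, 0, 0, 0],
    [6.6, 0.2, -22.8, 0, 0, 0, 0],
    [3.3, 0.1, -23.6, 0, 0, 0, 0],
    [0.4, 0, -11.9, 0, 0, 0, 0],
    [0, 0, 0, 0, 0, 0, 0],
    [0, 0, 0, 0, 0, 0, 0],
  ],
)

```text
clock: 29.72
position: [0.579, 0.3627, 0.061]
tool_rot: [1.985, 1.57, 0.449]
force: [5.9, -1.3, -1.1]
grip_width: 0.0105
```

Request:
play_rows(
  deltas=[
    [0, 0, -3, 0, 0, 0, 0],
    [0, 0, 0, 0, 0, 0, 0],
    [0, 0, 0, 0, 0, 0, 30],
    [0, 0, 0, 0, 0, 0, 40],
    [0, 0, 0, 0, 0, 0, 40],
    [0, 0, 40, 0, 0, 0, 40],
    [0, 0, 60, 0, 0, 0, 40],
    [-20, 50, 60, 0, 0, 0, 40],
  ],
)

```text
clock: 30.72
position: [0.5649, 0.3984, 0.2075]
tool_rot: [1.209, 1.569, -0.332]
force: [0.5, 1.5, -0.0]
grip_width: 0.0399
```

Request:
play_rows(
  deltas=[
    [-45, 40, 20, 0, 0, 0, 40],
    [-45, 40, 0, 0, 0, 0, 40],
    [-45, 40, 0, 0, 0, 0, 40],
    [-45, 40, 0, 0, 0, 0, 40],
    [-45, 40, 0, 0, 0, 0, 40],
    [0, 0, 0, 0, 0, 0, 40],
    [0, 0, 0, 0, 0, 0, 40],
  ],
)

```text
clock: 31.6
position: [0.339, 0.6002, 0.2243]
tool_rot: [0.199, 1.57, -1.337]
force: [0.6, -0.0, -0.8]
grip_width: 0.0401
```

```bash
python3 -c "
from fin import *
fin('f2')
d=[]
for f in ('raw_top0','raw_topf2'):
    hsv=cv2.cvtColor(cv2.imread(f'pics/{f}.png'),cv2.COLOR_BGR2HSV); H,S,V=[hsv[...,i].astype(int) for i in range(3)]
    m=((H<5)|(H>175))&(S>180)&(V>110); m[:,200:]=0; p=np.argwhere(m); print(f,len(p),p.mean(0),p.min(0),p.max(0))
a,b=[cv2.imread(f'pics/{f}.png').astype(int)  for f in('raw_scene0','raw_scenef2')]
for n,w in(('raw_scene0',a),('raw_scenef2',b)):
    hsv=cv2.cvtColor(w.astype(np.uint8),cv2.COLOR_BGR2HSV); H,S,V=[hsv[...,i].astype(int) for i in range(3)]; m=((H<6)|(H>174))&(S>150)&(V>90); m[:,:370]=0;m[:,440:]=0; p=np.argwhere(m); print(n,len(p),p.mean(0))
"
```

```text
31.6 [0.339  0.6002 0.2243] toolx [ 0.0001 -0.0006 -1.    ] tool y ang 2.0 f [ 0.5596 -0.0309 -0.8259] 0.04008520225166501
top orange 103 cradle mean [-78. -39.] x -101.0 -47.0 y -48.0 -30.0
top orange 123 cradle mean [-75.  41.] x -99.0 -46.0 y 31.0 51.0
top shaft 315 cradle mean [82. -8.] x 56.0 99.0 y -89.0 84.0
top shaft 38 cradle mean [-29. -40.] x -43.0 -12.0 y -44.0 -35.0
top shaft 48 cradle mean [21. 40.] x 0.0 42.0 y 36.0 43.0
top shaft 34 cradle mean [-27.  40.] x -42.0 -11.0 y 37.0 43.0
top green 41 cradle mean [48. 41.] x 40.0 52.0 y 17.0 66.0
top green 46 cradle mean [-8. 43.] x -15.0 -4.0 y 18.0 66.0
top black 223 cradle mean [ 22. -36.] x -16.0 52.0 y -63.0 -11.0
top black 20 cradle mean [ -9. -53.] x -13.0 -4.0 y -63.0 -42.0
top red 63 cradle mean [106. -92.] x 77.0 128.0 y -97.0 -87.0
scene shaft 181 cradle mean [90. -6.] x 67.0 102.0 y -83.0 76.0
scene shaft 23 cradle mean [25. 35.] x 10.0 41.0 y 28.0 42.0
scene shaft 18 cradle mean [-25.  35.] x -37.0 -14.0 y 30.0 42.0
scene shaft 20 cradle mean [-26. -45.] x -40.0 -14.0 y -50.0 -39.0
scene green 252 cradle mean [ 3. 17.] x -59.0 62.0 y -20.0 58.0
scene black 436 cradle mean [  5. -58.] x -59.0 61.0 y -96.0 -14.0
scene black 58 cradle mean [  33. -102.] x -1.0 70.0 y -128.0 -71.0
scene red 50 cradle mean [108. -92.] x 77.0 134.0 y -99.0 -82.0
raw_top0 63 [173.3968 148.7778] [172 141] [175 159]
raw_topf2 63 [173.381  148.5079] [172 141] [175 159]
raw_scene0 59 [170.661  400.9492]
raw_scenef2 68 [170.5882 400.6471]
```

The keeper's red grip is back at its starting pixel in both views, to 0.3 px. The rods and discs are in place and the arm is clear, so I'm handing in.

```bash
python3 -c "
from workcell import workorder
print(workorder.job_done())"
```

```text
the job is handed in; nothing more can be done
None
```

The job is done and handed in at about 32 s of the 176 s allowed. No verdict was reported.

- **What I did:** I opened the keeper bar and it stayed open by itself. I threaded one rod through the four black discs and laid it in the −40 mm lane. I threaded the other rod through the two green discs and laid it in the +40 mm lane. Then I swung the keeper shut and moved the arm clear.
- **Rods and discs:** Both shafts sit at cradle y ≈ ±40 mm. The tips were at x ≈ 99–101 mm just before the keeper was shut. The rod origins are at x ≈ −43 to −45 mm, with the handles at the end board. All discs lie between the forks.
- **Keeper:** Its red grip is within 0.3 px of its starting shut position in both cameras.
- **Disagreement:** Shaft y in the scene camera reads about 5 mm more negative than in the top camera, the same for both rods. I took this as calibration error; the readings are still within tolerance.
- **Not re-measured:** I did not measure the slab, loupe, apache tears or look-alikes at the end. The arm was never sent close to them, and I saw no unexpected contact force.

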